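# Clamp a wood strip with the sprung T-key

### The job

Slide the wooden strip lying in the grey cam clamp along the fence until its end is right up against the end stop. Then press the T-key down and turn it until it drops into the hidden head, keep it pressed and turn it clockwise (seen from above) until the cam holds the strip tight against the fence. Let go, leaving the key standing in its collar and the strip clamped at the stop.

Things in the scene. Friction and masses are not known exactly. Their poses are not given: they have to be found in the camera images.
- clamp: Grey cam clamp fixed to the bench; place and yaw vary. Origin on the bench, z up. Base plate 10 mm thick, x -90..90, y -80..60 mm; narrower infeed table (x 12..90) goes on to y +140. A post and arm on the -x side (top z 40) carry the collar. Under the collar a cam (radius 24, 8 off axis) swings toward +x when its head is turned clockwise from above.
- stop (a point): Centre of the steel end stop's working face, at (41, -60, 17) mm in the clamp's frame; the face looks to the clamp's +y, 50 mm wide, its top 28 mm above the bench. With the strip touching it the strip's origin is at y = 0 in the clamp's frame.
- collar (a point): Centre of the collar's mouth, at (-6, -20, 60) mm in the clamp's frame. Collar: grey ring, outer diameter 49, bore 35 mm, vertical. The key turns in it.
- head (a point): On the collar's axis, 40 mm above the bench: top of the cam's steel head. It has a cross of slots 12 mm deep whose angle is unknown (0.3 to 1.3 rad clockwise of the key's wings at the start). Alone the cam turns at about 0.12 N m; it meets the strip 1.0 to 1.6 rad on and 0.1 rad later reaches its own stop. It is tight at 0.4 to 0.6 N m and then holds itself by friction.
- fence: Steel fence bar fixed to the clamp, same origin and axes as the clamp. Its working face is at x = +60 mm (looks to -x), y -80..70, z 10..30 mm.
- strip: Raw wood strip, 38 (x) x 120 (y) x 14 mm (z), 0.06 kg, the one lying on the clamp's plate between collar and fence, with 3 to 5 mm play to the fence. Origin at the centre of its underside. It starts 40 to 60 mm short of the stop, its length along the clamp's y; its far end (clamp's +y) is to be pushed.
- key: Dark steel T-key, loose, 0.15 kg, upright in the collar. Origin: centre of its foot, z up. Foot: cross of wings 30 x 8 mm along its x and y. Handle bar along its x: 90 long, 12 wide, 14 high, centre 58 mm above the origin. A spring (3 to 5.4 N) holds the foot at z 40 mm; pressed and lined up (within 0.1 rad) it drops to z 28. Let go, it rises again but keeps its angle.

How it is judged:
By the outcome, as a careful person would: the job done as asked, in the order asked, and still so for the second after the job is handed in, with the robot touching nothing.
It also fails if it takes over 59 s, if anything falls off the work surface, if the arm or the gripper's body presses on something with over 40 N, if the wrist force passes 120 N, or if a joint passes its speed limit or range.

### The arm

A 7-joint arm with a two-finger parallel gripper is mounted at the origin on the work surface; the furniture and walls round the work are solid. World frame = base frame: x ahead of the robot, y to its left, z up, the work surface at z = 0. Lengths are in m, angles in rad, forces in N, time in s.
With the tool pointing down it reaches from about 0.35 to 0.9 m from the base axis. Payload 8.1 kg.
Tool frame: the origin (TCP) lies on the centre line of the jaws, within the pads' length; the fingertips stand arm.tip_extent ahead of it and the grasp point (between the pads) lies 3 mm ahead of it (arm.tip_extent is the distance from the TCP to the fingertips, in m); y points along the fingers, z is the direction in which the jaws open and shut, and the axes are right-handed (so a half turn about y gives the same grasp; the last joint's range is limited). The gripper opens to 92 mm and grips with 3 to 60 N. Pads are 19 mm wide; open, the fingers measure 130 mm over their backs; the gripper's body (75 mm by 190 mm) begins 47 mm behind the grasp point.
Start: joints at [1.109, 0.434, 0.025, 1.573, -0.012, 1.134, -0.075], TCP at [0.219, -0.585, 0.249] pointing down, gripper open.
Joint ranges: [-2.62, 2.62], [-0.44, 2.09], [-1.27, 1.32], [0.08, 2.57], [-1.32, 4.46], [0.12, 2], [-2.74, 2.74]. Speed limits (rad/s): [2.22, 2.22, 3.01, 3.01, 3.14, 3.14, 3.14].

### API

Orientations are given as a rotation vector (axis times angle).
In Python, from cell import observe, get_image, sign_off, boxes_of, place_of, arm gives the robot as it stands.
- The arm moves only by the tool arm_command, never from a script. Its argument "plan" is a list of rows, each a list of 2 entries, a list of its own where there are three numbers: the shift along the tool's x, y, z in m, then the turn, a rotation vector about the tool's x, y, z in degrees. In form: [[[tx, ty, tz], [ax, ay, az]], ...]. A call has 1 to 5 rows; each row is the pose to reach, as a shift and turn from the pose commanded when the call began, along the tool's axes at that moment; what a row does not reach only later rows make up. A row lasts 1/10 s, in which the tool goes at most 50 mm and 8.59 degrees, less where a joint would pass 70% of its speed; a pose out of reach is approached as far as the arm can. A call with a gripper value outside its range is refused whole. "fingers" is the closure, from -1 (fully open) to 1 (shut), set as the call begins (left out, the last holds). The fingers move at their own pace and stop on an object; "squeeze" is the grip in N (left out, the last holds). Time passes only in rows, so rows that repeat a pose let the fingers close. It gives the time, the measured TCP pose, the force and the opening at its end, in the units of the state.
- observe(): the state, without advancing time (a new reading comes with each control period).
- get_image(name): name is "side" or "top" or "wrist"; returns a dict with "color" (420x560x3 uint8, red, green, blue), "camera_matrix" (3x3 intrinsics, pixels), "distortion" ([k1, k2, p1, p2, k3] as OpenCV has them; the pictures are not rectified), "world_to_cam" (4x4, takes a point from world to camera coordinates); the wrist camera has in their place "mount" (4x4, takes a point from camera to tool coordinates, whose origin is the TCP and whose axes are the tool frame's). Camera axes: x right, y up, looking along -z (the intrinsics and any distortion apply to the point x, -y, -z); pixel columns grow to the right and rows downward; lengths in m; the calibration is good to about 2 mm. A picture is of the moment at which its call begins: read the wrist's pose just before it. There is no depth.
- sign_off(): hands the job in, once; it reports no verdict.
Trained networks look in a picture, given as the dict that the camera call returned (one of the last four; its "shot" number tells which), for a name from the list of things; names that differ only in an ending like _2 or _b are one class to them, and where a whole thing is asked for, a point or a joint stands for the part that bears it (a point fixed in the world has none). Each returns a list of dicts, best first, with "confidence" (0 to 1); they miss things now and then, are a little off and sometimes report something else, mostly with a low value. They report only what shows in the picture. A call takes as long as a camera call.
- boxes_of(picture, thing): "point" ([column, row] in pixels, amid what is visible of it).
- place_of(picture, thing): "point" ([column, row] in pixels: a listed point, or the origin of a listed thing).
The state is a dict: "clock": time; "joints": joint angles; "dq": joint speeds; "joint_efforts": joint torques, N m; "position": TCP position; "ee_rot": TCP orientation; "force": force on the tool from outside, world axes, zero at the start; "ft_torque": the same for the moment, N m; "width": opening from 0.0 (shut) to 1.0 (fully open).
Only numpy, scipy, OpenCV 4.12 (cv2) and the standard library are available. Lean on these libraries where they do the work, as an engineer would, in place of code of your own. Each camera call takes 0.05 s, during which the arm holds its last target.

## Working session

There is one attempt and no reset: what is moved stays moved. The work goes in short steps, Python scripts to look and compute and a tool call to move; the robot and the scene stay as the last step left them, time stands still between calls to the robot, and variables do not carry over. Pictures are saved under pics/ and viewed, and the job is handed in when it is done.

Besides the shell and the picture viewer there is one more tool, called as name([rows], argument=value, ...), one row to a line, values as JSON. arm_command: Moves the arm, as the interface text tells. Its arguments: {"type":"object","properties":{"plan":{"type":"array","items":{"type":"array"}},"fingers":{"type":"number"},"squeeze":{"type":"number"}},"required":["plan"]}

```bash
mkdir -p pics; ls
cat > h.py <<'E'
import numpy as np, cv2, json
from cell import observe, get_image, sign_off, boxes_of, place_of, arm
from scipy.spatial.transform import Rotation as R
def pose(s):
    return np.array(s["position"]), R.from_rotvec(s["ee_rot"]).as_matrix()
def w2c(im, s=None):
    if "world_to_cam" in im: return np.array(im["world_to_cam"])
    p,Rm=pose(s); T=np.eye(4);T[:3,:3]=Rm;T[:3,3]=p
    return np.linalg.inv(T@np.array(im["mount"]))
def proj(im,P,s=None):
    W=w2c(im,s);P=np.atleast_2d(P);c=(W[:3,:3]@P.T).T+W[:3,3]
    c=c*[1,-1,-1]
    return cv2.projectPoints(c.reshape(-1,1,3),np.zeros(3),np.zeros(3),np.array(im["camera_matrix"],float),np.array(im["distortion"],float))[0].reshape(-1,2)
def ray(im,uv,s=None):
    W=w2c(im,s);n=cv2.undistortPoints(np.array(uv,float).reshape(-1,1,2),np.array(im["camera_matrix"],float),np.array(im["distortion"],float)).reshape(-1,2)
    d=np.c_[n[:,0],-n[:,1],-np.ones(len(n))]@W[:3,:3]
    o=-W[:3,:3].T@W[:3,3]
    return o,d
def atz(im,uv,z,s=None):
    o,d=ray(im,uv,s);return o+d*((z-o[2])/d[:,2])[:,None]
def save(im,n): cv2.imwrite("pics/"+n+".png",cv2.cvtColor(np.asarray(im["color"]),cv2.COLOR_RGB2BGR))
E
python3 - <<'E'
from h import *
s=observe(); print(s); print([a for a in dir(arm) if a[0]!='_'], arm.tip_extent)
print(pose(s)[1])
for n in ["top","side","wrist"]:
    im=get_image(n); save(im,n+"0")
    for t in ["clamp","stop","collar","head","fence","strip","key"]:
        r=place_of(im,t)[:2]; b=boxes_of(im,t)[:1]
        print(n,t,[(np.round(q["point"],1).tolist(),round(q["confidence"],2)) for q in r],[(np.round(q["point"],1).tolist(),round(q["confidence"],2)) for q in b])
E
```

```text
pics
{'clock': 0.0, 'joints': array([ 1.1094168 ,  0.4352131 ,  0.02497456,  1.57406882, -0.01159262,
        1.13399112, -0.07512353]), 'dq': array([ 0.0005941 ,  0.00036665, -0.00107693,  0.00239848,  0.00110643,
       -0.00015988,  0.00106912]), 'joint_efforts': array([ 1.34555617e-04, -6.67852736e+01,  9.85528417e-01, -3.14466441e+01,
       -6.02706266e-02,  4.29949898e-02,  1.92760158e-04]), 'position': array([ 0.21924315, -0.58479236,  0.24796204]), 'ee_rot': array([-0.36775829,  2.02769283, -2.02464992]), 'force': array([-0.46906178, -0.39824217,  0.40677884]), 'ft_torque': array([ 0.03680065,  0.01444349, -0.00970969]), 'width': 1.0022158152319849}
['PlanningError', 'tip_extent'] 0.022
[[-9.36358090e-01 -6.74221837e-04  3.51045686e-01]
 [-3.51046303e-01  1.37956909e-03 -9.36357085e-01]
 [ 1.47020618e-04 -9.99998821e-01 -1.52845376e-03]]
top clamp [([254.5, 235.2], 0.64)] [([251.9, 234.2], 0.84)]
top stop [([297.3, 224.1], 0.88), ([268.8, 243.6], 0.52)] [([252.4, 231.5], 0.8)]
top collar [([267.1, 240.0], 0.75), ([296.4, 223.0], 0.23)] [([256.9, 233.9], 0.82)]
top head [([264.6, 243.7], 0.97)] [([257.2, 235.2], 0.81)]
top fence [] [([271.1, 199.1], 0.76)]
top strip [([235.7, 199.4], 0.56)] [([234.4, 200.3], 0.95)]
top key [([268.4, 238.1], 0.63)] [([269.6, 238.7], 0.9)]
side clamp [([309.8, 282.4], 0.73)] [([314.9, 285.7], 0.77)]
side stop [([322.5, 246.7], 0.85)] [([318.1, 284.6], 0.65)]
side collar [([324.1, 249.0], 0.85)] [([315.1, 283.4], 0.86)]
side head [([327.4, 258.1], 0.94)] [([320.0, 283.5], 0.7)]
side fence [] [([288.9, 249.4], 0.66)]
side strip [([267.5, 281.6], 0.87), ([308.7, 279.3], 0.17)] [([267.1, 277.9], 0.68)]
side key [([323.9, 256.3], 0.8)] [([322.1, 231.8], 0.97)]
wrist clamp [] []
wrist stop [] []
wrist collar [] []
wrist head [] []
wrist fence [] []
wrist strip [] []
wrist key [] []
```

View pics/top0.png

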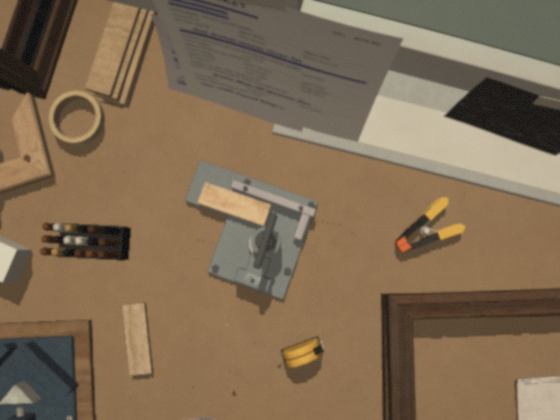

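View pics/side0.png

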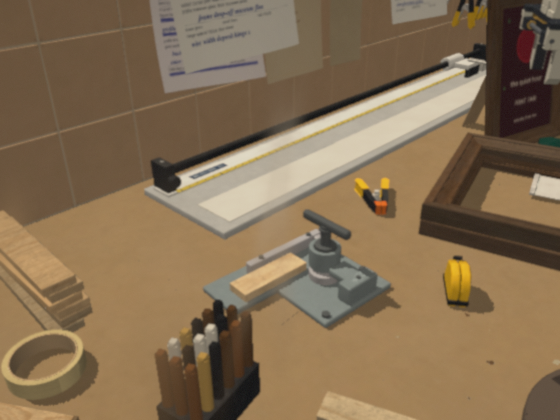

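Run:
```python
from h import *
im=get_image("top"); si=get_image("side")
for I in (im,si):
    W=w2c(I); print("cam",-W[:3,:3].T@W[:3,3]); print(np.array(I["camera_matrix"]).round(1).tolist(), I["distortion"])
print(atz(im,[[254.5,235.2]],0),atz(im,[[297.3,224.1]],.017),atz(im,[[267.1,240.0]],.06),atz(im,[[264.6,243.7]],.04),atz(im,[[235.7,199.4]],.01),atz(im,[[268.4,238.1]],.04))
I=si
print(atz(I,[[309.8,282.4]],0),atz(I,[[322.5,246.7]],.017),atz(I,[[324.1,249]],.06),atz(I,[[327.4,258.1]],.04),atz(I,[[267.5,281.6]],.01))
for n,I,(x,y,w,h) in(("top",im,(160,120,200,150)),("side",si,(200,180,220,165))):
    c=np.asarray(I["color"])[y:y+h,x:x+w]; c=cv2.resize(c,(800,600),interpolation=cv2.INTER_CUBIC); save({"color":c},n+"0z")
```

```text
cam [ 0.40915946 -0.14640439  0.91242448]
[[523.9, 0.0, 282.6], [0.0, 523.9, 205.9], [0.0, 0.0, 1.0]] [-0.07700425  0.          0.          0.          0.        ]
cam [0.15719366 0.49941832 0.50506383]
[[539.4, 0.0, 280.1], [0.0, 539.4, 215.8], [0.0, 0.0, 1.0]] [0.01001987 0.         0.         0.         0.        ]
[[ 0.43938696 -0.09693163  0.        ]] [[ 0.45760359 -0.1710646   0.017     ]] [[ 0.4295525  -0.12067765  0.06      ]] [[ 0.42389845 -0.1159148   0.04      ]] [[ 0.50110427 -0.064772    0.01      ]] [[ 0.4331823  -0.12223842  0.04      ]]
[[ 0.4409492  -0.09901485  0.        ]] [[ 0.45580415 -0.17416468  0.017     ]] [[ 0.4248039  -0.11042169  0.06      ]] [[ 0.4220336  -0.11800758  0.04      ]] [[ 0.49175756 -0.0580079   0.01      ]]
```

View pics/top0z.png

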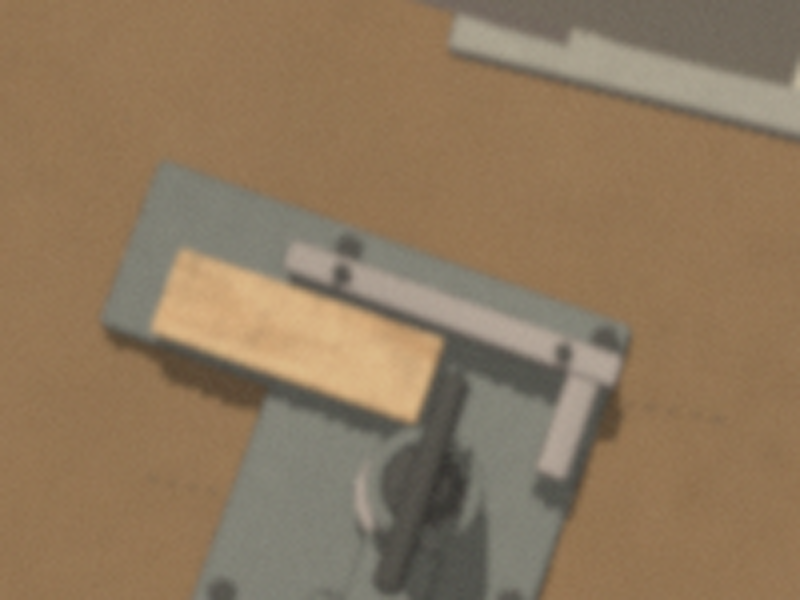

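View pics/side0z.png

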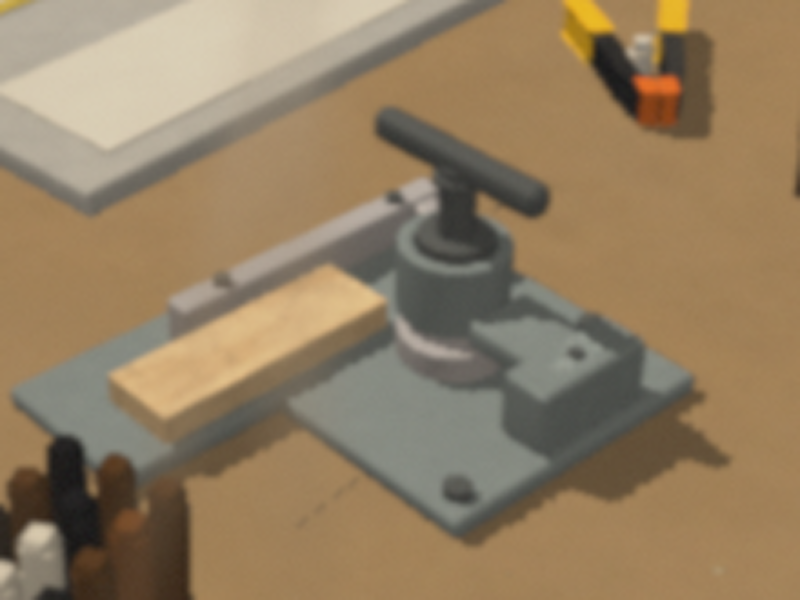

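```bash
cat > fit.py <<'E'
from h import *
from scipy.optimize import least_squares
im=get_image("top"); si=get_image("side")
T=[((90,140,10),(163,163)),((12,140,10),(105,325)),((90,-80,10),(630,328)),((60,70,30),(287,263)),((60,-80,30),(610,385))]
S=[((90,140,10),(15,395)),((-90,60,10),(455,530)),((-90,-80,10),(692,380)),((12,60,10),(290,405)),((60,70,30),(170,300))]
def pts(L,x):
    P=np.array([a for a,b in L])/1000.; c,s=np.cos(x[2]),np.sin(x[2])
    return np.c_[x[0]+c*P[:,0]-s*P[:,1],x[1]+s*P[:,0]+c*P[:,1],P[:,2]]
tu=np.array([(b[0]/4+160,b[1]/4+120) for a,b in T]); su=np.array([(b[0]*.275+200,b[1]*.275+180) for a,b in S])
def rt(x): return (proj(im,pts(T,x))-tu).ravel()
def rs(x): return (proj(si,pts(S,x))-su).ravel()
for f in (rt,rs,lambda x:np.r_[rt(x),rs(x)]):
    r=least_squares(f,[.44,-.1,-.4],loss="soft_l1"); print(r.x.round(4), f(r.x).round(1))
E
python3 fit.py
```

```text
[ 0.4396 -0.1038 -0.346 ] [-0.3 -1.5 -1.5 -0.1  1.8 -0.6 -0.8  1.5  1.8  0.7]
[ 0.4388 -0.098  -0.3418] [-3.7 -0.6  0.2  0.3  1.2 -0.6 -3.9 -0.9  3.   5.1]
[ 0.4392 -0.1015 -0.3521] [-1.2 -1.6 -2.6 -0.3  0.7  0.  -1.9  1.6  0.5  1.3 -2.6 -2.6  0.3 -1.2
  1.7 -1.4 -3.2 -2.5  4.   3.5]
```

```bash
cat > go.py <<'E'
from h import *
import sys
C=np.array([0.4395,-0.1020,-0.347])
def cw(p,C=C):
    p=np.array(p,float);c,s=np.cos(C[2]),np.sin(C[2]);q=p.copy()
    q[...,0]=C[0]+c*p[...,0]-s*p[...,1];q[...,1]=C[1]+s*p[...,0]+c*p[...,1];return q
def Rt(a): # tool z axis horizontal at world angle a, tool y down
    z=np.array([np.cos(a),np.sin(a),0]);y=np.array([0,0,-1.]);return np.c_[np.cross(y,z),y,z]
def rel(target,Rtar,s=None):
    s=s or observe();p,Rm=pose(s)
    t=Rm.T@(np.array(target)-p); w=R.from_matrix(Rm.T@Rtar).as_rotvec(degrees=True)
    print("shift mm",(t*1000).round(1),"turn deg",w.round(2)); return t,w
E
python3 - <<'E'
from go import *
im=get_image("wrist"); print(np.array(im["mount"]).round(3).tolist(), np.array(im["camera_matrix"]).round(1).tolist(), im["distortion"])
for a in (C[2],C[2]+np.pi,):
    rel(cw([.037,.140,.20]),Rt(a))
E
```

```text
[[0.001, -0.952, -0.307, -0.083], [0.0, 0.307, -0.952, -0.135], [1.0, 0.001, 0.001, 0.001], [0.0, 0.0, 0.0, 1.0]] [[299.2, 0.0, 278.5], [0.0, 299.2, 211.0], [0.0, 0.0, 1.0]] [0.01866738 0.         0.         0.         0.        ]
shift mm [-494.7   48.7 -457.8] turn deg [ -0.   -49.56   0.  ]
shift mm [-494.7   48.7 -457.8] turn deg [ -0.   130.44  -0.  ]
```

Run:
```python
from go import *
rel(cw([.030,.050,.25]),Rt(C[2]))
```

```text
shift mm [-431.    -1.3 -393.8] turn deg [ -0.   -49.56   0.  ]
```

arm_command([
  [[-0.03, 0, -0.03], [0, -8, 0]],
  [[-0.064, 0, -0.06], [0, -16, 0]],
  [[-0.1, 0, -0.09], [0, -24, 0]],
  [[-0.133, 0, -0.122], [0, -32, 0]],
  [[-0.166, 0, -0.152], [0, -40, 0]],
], fingers=1, squeeze=20)

```text
clock: 3.0
position: [0.3221, -0.3828, 0.2489]
ee_rot: [-0.924, 1.572, -1.573]
force: [1.2, -0.5, -0.2]
width: 0.611
```

Run:
```python
from go import *
s=observe();print(s["joints"].round(3),s["position"],s["width"],s["force"])
rel(cw([.030,.050,.25]),Rt(C[2]))
```

```text
[ 0.936  0.246 -0.209  1.857  0.059  1.044  0.195] [ 0.32210043 -0.38279746  0.24894341] 0.6114291210774742 [ 1.17100867 -0.53988143 -0.20152435]
shift mm [-356.6   -1.2  -12.4] turn deg [-0.03 -9.23  0.02]
```

arm_command([
  [[-0.048, 0, -0.002], [0, -3, 0]],
  [[-0.096, 0, -0.004], [0, -6, 0]],
  [[-0.144, 0, -0.006], [0, -9.2, 0]],
  [[-0.192, 0, -0.008], [0, -9.2, 0]],
  [[-0.24, 0, -0.01], [0, -9.2, 0]],
])

```text
clock: 3.5
position: [0.4314, -0.169, 0.2491]
ee_rot: [-1.02, 1.464, -1.466]
force: [0.6, -1.3, 0.3]
width: 0.176
```

Run:
```python
from go import *
s=observe();print(s["joints"].round(3))
rel(cw([.030,.050,.25]),Rt(C[2]))
```

```text
[ 0.594  0.202 -0.392  1.924  0.09   1.031 -0.191]
shift mm [-115.9   -0.9   14.1] turn deg [-0.05 -0.38  0.02]
```

arm_command([
  [[-0.045, 0, 0.006], [0, -0.4, 0]],
  [[-0.085, 0, 0.014], [0, -0.4, 0]],
  [[-0.116, 0, 0.014], [0, -0.4, 0]],
  [[-0.116, 0, 0.014], [0, -0.4, 0]],
])

```text
clock: 3.9
position: [0.4856, -0.0618, 0.2491]
ee_rot: [-1.026, 1.455, -1.453]
force: [-0.0, -0.5, 0.2]
width: 0.004
```

Run:
```python
from go import *
s=observe();print(s["joints"].round(3),s["clock"])
rel(cw([.030,.050,.25]),Rt(C[2]),s)
im=get_image("wrist"); save(im,"w1"); np.save("w1s.npy",{"s":s,"im":im},allow_pickle=True)
for t in ["stop","collar","strip","key"]:
    print(t,[(np.round(q["point"],1).tolist(),round(q["confidence"],2)) for q in place_of(im,t)[:2]])
print(observe()["clock"])
L=[(90,140,10),(12,140,10),(12,60,10),(90,-80,10),(60,70,30),(60,-80,30),(-6,-20,60),(41,-60,28)]
print(proj(im,cw(np.array(L)/1000.),s).round(0).tolist())
```

```text
[ 0.397  0.254 -0.46   1.865  0.127  1.049 -0.452] 3.9
shift mm [ 3.5 -0.9  0.3] turn deg [-0.04  0.42 -0.15]
stop []
collar [([251.4, 251.3], 0.96)]
strip [([287.0, 178.1], 0.62)]
key [([250.0, 246.9], 0.97)]
4.15
[[330.0, 111.0], [264.0, 111.0], [265.0, 177.0], [321.0, 276.0], [304.0, 173.0], [300.0, 283.0], [248.0, 252.0], [286.0, 269.0]]
```

View pics/w1.png

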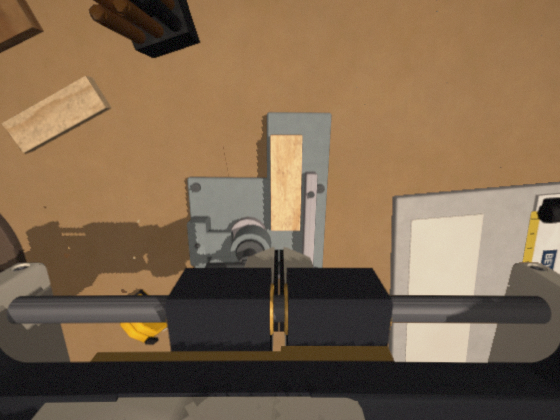

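Run:
```python
from h import *
d=np.load("w1s.npy",allow_pickle=True).item();im=d["im"]
c=np.asarray(im["color"])[100:280,170:410]; c=c[:,:180+0] if 0 else c
save({"color":cv2.resize(np.asarray(im["color"])[100:262,180:340+36],(800,661))[:600]},"w1z")
```

```text
(no output)
```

View pics/w1z.png

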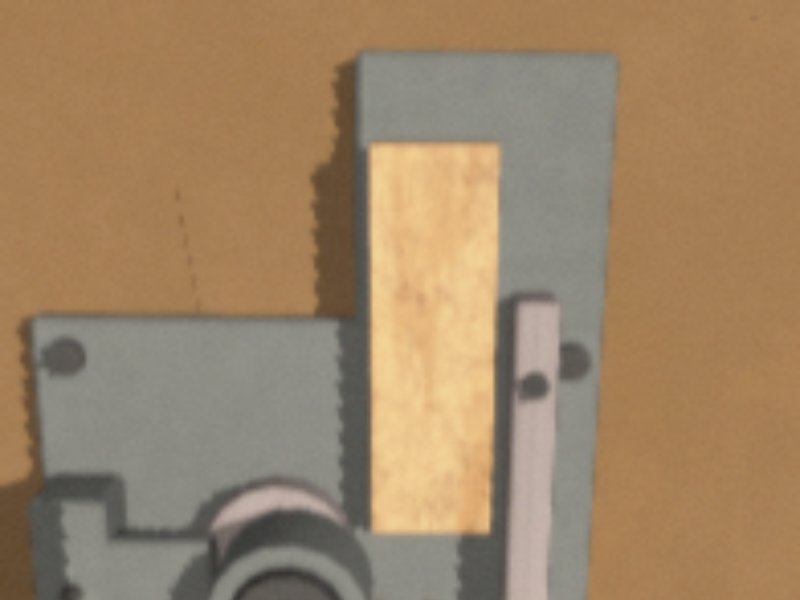

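```bash
cat > fit2.py <<'E'
from h import *
from scipy.optimize import least_squares
d=np.load("w1s.npy",allow_pickle=True).item();wi,ws=d["im"],d["s"]
im=get_image("top"); si=get_image("side")
k=196/800
T=[((90,140,10),(163,163)),((12,140,10),(105,325)),((90,-80,10),(630,328)),((60,70,30),(285,268)),((60,-80,30),(610,385))]
S=[((90,140,10),(15,395)),((-90,60,10),(455,530)),((-90,-80,10),(692,380))]
Wp=[((90,140,10),(615,56)),((12,140,10),(359,56)),((-90,60,10),(36,318)),((60,70,30),(514,298))]
SW=[((19,60,24),(499,143)),((-19,60,24),(370,143)),((19,-60,24),(490,532)),((-19,-60,24),(371,532))]
ST=[((19,60,24),(185,250)),((-19,60,24),(152,332)),((19,-60,24),(443,342)),((-19,-60,24),(415,422))]
def pts(L,x):
    P=np.array([a for a,b in L])/1000.; c,s=np.cos(x[2]),np.sin(x[2])
    return np.c_[x[0]+c*P[:,0]-s*P[:,1],x[1]+s*P[:,0]+c*P[:,1],P[:,2]]
u=lambda L,k,o: np.array([b for a,b in L])*k+o
rt=lambda x,L=T:(proj(im,pts(L,x))-u(L,.25,(160,120))).ravel()
rs=lambda x,L=S:(proj(si,pts(L,x))-u(L,.275,(200,180))).ravel()
rw=lambda x,L=Wp:(proj(wi,pts(L,x),ws)-u(L,k,(180,100))).ravel()
def f(n,g):
    r=least_squares(g,[.44,-.1,-.35]); print(n,r.x.round(4),g(r.x).round(1)); return r.x
f("top",rt);f("side",rs);f("wrist",rw);C=f("all",lambda x:np.r_[rt(x),rs(x),rw(x)])
for n,g in (("stripW",lambda x:rw(x,SW)),("stripT",lambda x:rt(x,ST)),("stripB",lambda x:np.r_[rw(x,SW),rt(x,ST)])):
    q=f(n,g); dd=q[:2]-C[:2];c,s=np.cos(C[2]),np.sin(C[2]);print("  strip in clamp mm",1000*(c*dd[0]+s*dd[1]),1000*(-s*dd[0]+c*dd[1]),q[2]-C[2])
E
python3 fit2.py
```

```text
top [ 0.4393 -0.1034 -0.3448] [-0.6 -1.2 -1.8  0.2  1.5 -0.4 -0.7  0.5  1.5  0.8]
side [ 0.4379 -0.0989 -0.3467] [-2.9 -1.   0.8  0.2  2.  -0.5]
wrist [ 0.4423 -0.1052 -0.3445] [ 1.9 -0.8 -1.1 -1.  -1.9  0.9  0.9  1.4]
all [ 0.4402 -0.1034 -0.3534] [ 0.1 -2.2 -1.4 -1.   1.9 -0.4 -0.2 -0.3  1.7  0.8 -2.3 -3.6  0.1 -2.3
  1.6 -2.2  0.8 -0.9 -2.2 -1.8 -3.6 -0.5 -0.7  1. ]
stripW [ 0.4942 -0.0649 -0.3429] [ 0.4 -0.1 -0.5 -0.2  0.1  0.3 -0.1  0.2]
  strip in clamp mm 37.36503972529349 54.82031444134163 0.010479448622856435
stripT [ 0.4917 -0.0642 -0.3405] [-0.8 -0.4 -0.2 -0.1  0.7 -0.3  0.3  0.7]
  strip in clamp mm 34.72930224115448 54.68360742904193 0.0129252162306846
stripB [ 0.4934 -0.0647 -0.343 ] [-0.3 -0.1 -1.2 -0.2 -0.6  0.3 -0.8  0.2 -0.4 -1.4  0.1 -1.1  1.  -1.2
  0.5 -0.2]
  strip in clamp mm 36.468758848598846 54.783008386576306 0.010397230041836791
```

```bash
sed -i 's/^C=.*/C=np.array([0.4405,-0.1035,-0.345])/' go.py
python3 - <<'E'
from go import *
s=observe()
print(s["clock"])
rel(cw([.0365,.146,.25]),Rt(C[2]),s); rel(cw([.0365,.146,.036]),Rt(C[2]),s)
E
```

```text
4.25
shift mm [-98.   -1.3   7.5] turn deg [-0.   -0.2   0.03]
shift mm [-98.1 212.7   7.4] turn deg [-0.   -0.2   0.03]
```

arm_command([
  [[-0.045, 0.01, 0.004], [0, -0.2, 0]],
  [[-0.085, 0.04, 0.0075], [0, -0.2, 0]],
  [[-0.098, 0.08, 0.0075], [0, -0.2, 0]],
  [[-0.098, 0.125, 0.0075], [0, -0.2, 0]],
  [[-0.098, 0.165, 0.0075], [0, -0.2, 0]],
])

```text
clock: 4.75
position: [0.5243, 0.0227, 0.082]
ee_rot: [-1.027, 1.457, -1.457]
force: [0.3, 0.7, -0.4]
width: 0.005
```

Run:
```python
from go import *
s=observe()
rel(cw([.0365,.146,.036]),Rt(C[2]),s);print(s["joints"].round(2))
im=get_image("wrist"); save(im,"w2")
```

```text
shift mm [ 1.1 46.   0.3] turn deg [-0.    0.11 -0.  ]
[ 0.17  0.52 -0.42  1.97  0.31  0.72 -0.79]
```

View pics/w2.png

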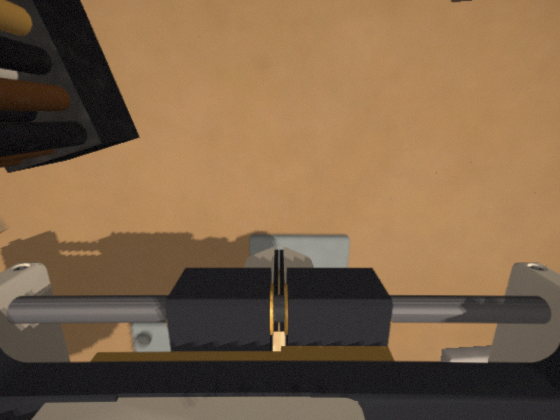

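Run:
```python
from go import *
im=get_image("side"); save(im,"s2")
```

```text
(no output)
```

View pics/s2.png

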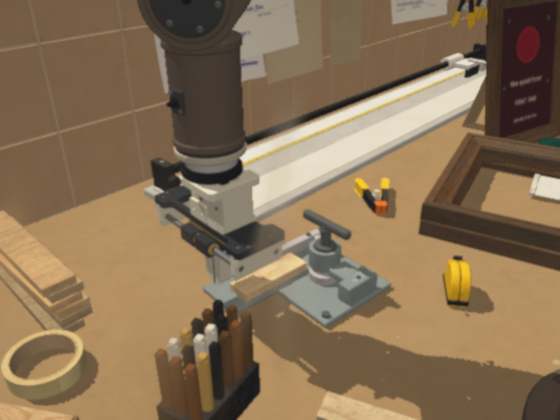

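arm_command([
  [[0.001, 0.025, 0], [0, 0, 0]],
  [[0.001, 0.042, 0], [0, 0, 0]],
  [[0.001, 0.0465, 0], [0, 0, 0]],
  [[0.001, 0.0465, 0], [0, 0, 0]],
])

```text
clock: 5.25
position: [0.5247, 0.0216, 0.0383]
ee_rot: [-1.026, 1.457, -1.458]
force: [0.1, 0.5, 0.6]
width: 0.002
```

Run:
```python
from go import *
s=observe()
rel(cw([.0365,.146,.036]),Rt(C[2]),s);print(s["joints"].round(2),s["position"],s["force"])
im=get_image("side"); save(im,"s3");save({"color":cv2.resize(np.asarray(im["color"])[190:310,180:340],(800,600))},"s3z")
```

```text
shift mm [ 0.2  2.3 -0.4] turn deg [-0.05  0.07 -0.  ]
[ 0.14  0.58 -0.38  2.    0.36  0.62 -0.83] [0.5246858  0.02156409 0.03833939] [0.07075769 0.45307467 0.64333625]
```

View pics/s3z.png

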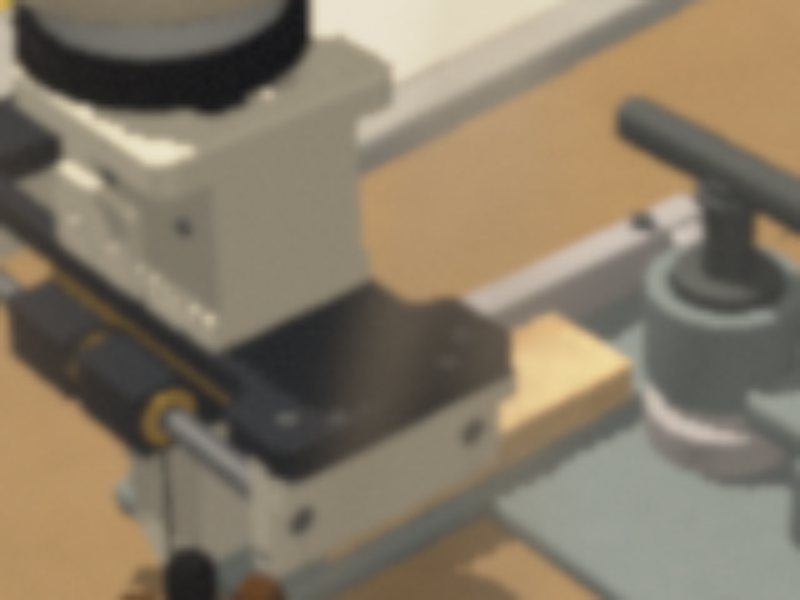

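arm_command([
  [[0.015, 0.001, 0], [0, 0, 0]],
  [[0.03, 0.001, 0], [0, 0, 0]],
  [[0.044, 0.001, 0], [0, 0, 0]],
  [[0.055, 0.001, 0], [0, 0, 0]],
  [[0.063, 0.001, 0], [0, 0, 0]],
])

```text
clock: 5.8
position: [0.5023, -0.0391, 0.0363]
ee_rot: [-1.026, 1.458, -1.459]
force: [0.3, 0.5, 1.3]
width: 0.008
```

Run:
```python
from go import *
s=observe()
rel(cw([.0365,.0695,.036]),Rt(C[2]),s);print(s["position"],s["force"])
im=get_image("top"); save(im,"t4");save({"color":cv2.resize(np.asarray(im["color"])[120:270,160:360],(800,600))},"t4z")
```

```text
shift mm [12.   0.3  0.1] turn deg [-0.    0.03  0.03]
[ 0.50230933 -0.03912089  0.03634241] [0.29276985 0.49448702 1.2631671 ]
```

View pics/t4z.png

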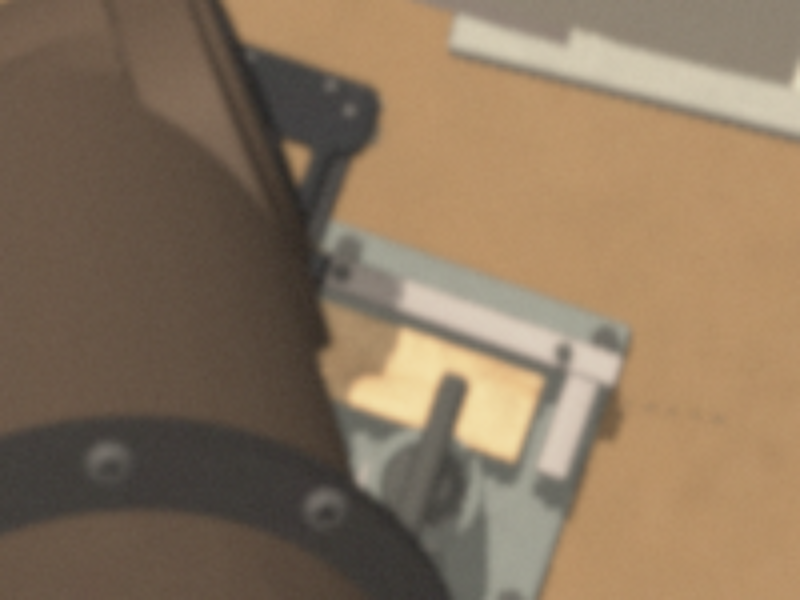

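arm_command([
  [[0.004, 0, 0], [0, 0, 0]],
  [[0.007, 0, 0], [0, 0, 0]],
  [[0.009, 0, 0], [0, 0, 0]],
  [[0.01, 0, 0], [0, 0, 0]],
])

```text
clock: 6.25
position: [0.4996, -0.0466, 0.0362]
ee_rot: [-1.027, 1.457, -1.457]
force: [0.4, 0.9, 0.6]
width: 0.009
```

arm_command([
  [[0.001, 0, 0], [0, 0, 0]],
  [[0.002, 0, 0], [0, 0, 0]],
])

```text
clock: 6.45
position: [0.4997, -0.0474, 0.0364]
ee_rot: [-1.025, 1.456, -1.456]
force: [3.0, 5.2, -0.1]
width: 0.006
```

arm_command([
  [[0.001, 0, 0], [0, 0, 0]],
])

```text
clock: 6.55
position: [0.5, -0.0476, 0.0366]
ee_rot: [-1.024, 1.455, -1.455]
force: [3.0, 8.8, 0.6]
width: 0.006
```

arm_command([
  [[0.001, 0, 0], [0, 0, 0]],
  [[0.001, 0, 0], [0, 0, 0]],
])

```text
clock: 6.75
position: [0.5, -0.0476, 0.0367]
ee_rot: [-1.023, 1.455, -1.454]
force: [3.2, 9.5, -0.2]
width: 0.007
```

Run:
```python
from go import *
s=observe()
rel(cw([.0365,.0695,.036]),Rt(C[2]),s);print(s["position"],s["force"])
im=get_image("top"); save(im,"t5");save({"color":cv2.resize(np.asarray(im["color"])[120:270,160:360],(800,600))},"t5z")
```

```text
shift mm [ 3.2  0.7 -0.6] turn deg [-0.13  0.27 -0.25]
[ 0.49996819 -0.04758316  0.03672157] [ 3.22725027  9.52661126 -0.2444023 ]
```

View pics/t5z.png

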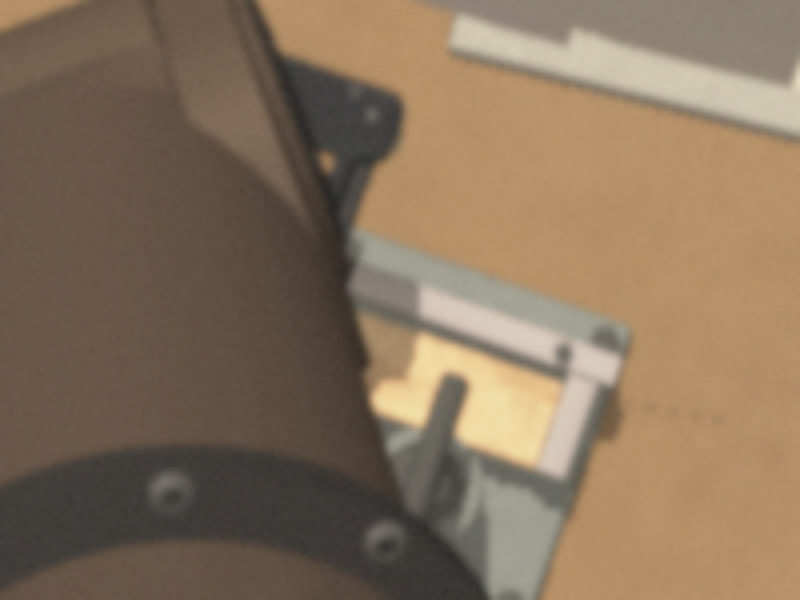

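arm_command([
  [[-0.008, 0, 0], [0, 0, 0]],
  [[-0.02, 0, 0], [0, 0, 0]],
  [[-0.025, -0.03, 0], [0, 0, 0]],
  [[-0.025, -0.075, 0], [0, 0, 0]],
  [[-0.025, -0.12, 0], [0, 0, 0]],
])

```text
clock: 7.3
position: [0.5059, -0.0261, 0.1571]
ee_rot: [-1.03, 1.458, -1.455]
force: [1.0, -0.3, -0.4]
width: 0.004
```

Run:
```python
from go import *
s=observe();print(s["joints"].round(2),s["clock"])
for a in (np.pi/2,-np.pi/2): rel(cw([-.006,-.02,.20]),Rt(C[2]+a),s)
im=get_image("top"); save(im,"t6");save({"color":cv2.resize(np.asarray(im["color"])[120:270,160:360],(800,600))},"t6z")
im=get_image("side"); save(im,"s6");save({"color":cv2.resize(np.asarray(im["color"])[180:345,200:420],(800,600))},"s6z")
```

```text
[ 0.32  0.4  -0.48  1.94  0.24  0.87 -0.63] 7.3
shift mm [114.8 -42.7 -41.8] turn deg [ 1.300e-01 -8.982e+01 -8.000e-02]
shift mm [114.8 -42.7 -41.8] turn deg [8.000e-02 9.018e+01 1.300e-01]
```

View pics/t6z.png

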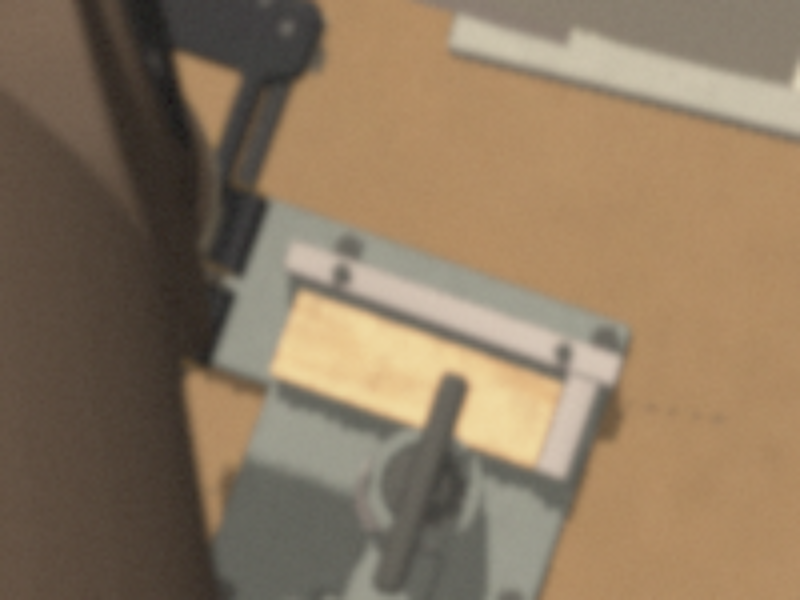

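View pics/s6z.png

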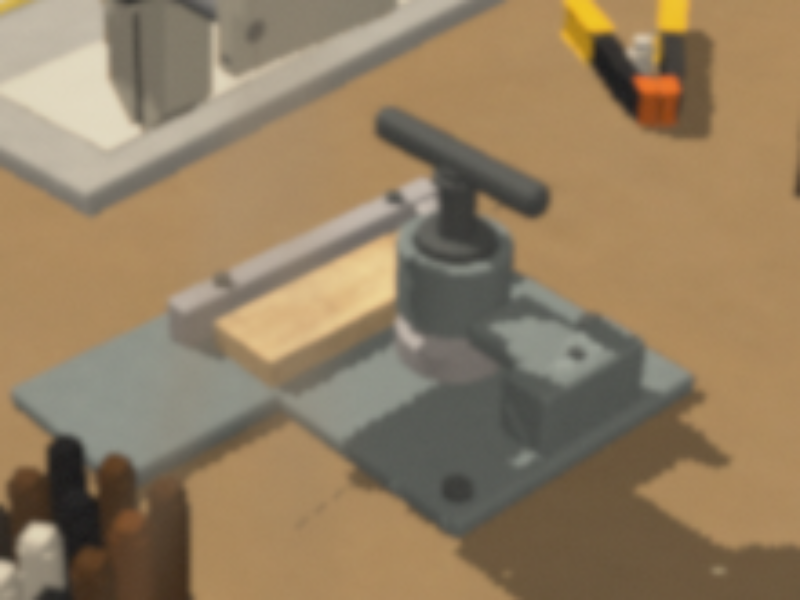

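Run:
```python
from go import *
im=get_image("top")
e=np.array([(453,378),(390,590)])*.25+[160,120]
E=atz(im,e,.100); print(E, E.mean(0), np.linalg.norm(E[0]-E[1]), np.arctan2(*(E[0]-E[1])[[1,0]])-C[2])
print("collar",cw([-.006,-.02,.06]))
for n,uv in (("key",(268.4,238.1)),("collar",(267.1,240))): print(n,atz(im,[uv],.06 if n=="collar" else .04))
d=np.load("w1s.npy",allow_pickle=True).item()
print(atz(d["im"],[(251.4,251.3)],.06,d["s"]),atz(d["im"],[(250.0,246.9)],.04,d["s"]))
```

```text
[[ 0.46816215 -0.13146341  0.1       ]
 [ 0.38624314 -0.10704485  0.1       ]] [ 0.42720264 -0.11925413  0.1       ] 0.08548093496437842 0.055303989925006625
collar [ 0.42808961 -0.12029233  0.06      ]
key [[ 0.4331823  -0.12223842  0.04      ]]
collar [[ 0.4295525  -0.12067765  0.06      ]]
[[ 0.43101075 -0.11922827  0.06      ]] [[ 0.42650655 -0.12126144  0.04      ]]
```

Run:
```python
from go import *
s=observe()
for a in (20,40,60,80,93): rel(cw([0,0,0])*0+np.array([.428,-.12,.2]),Rt(C[2]+np.radians(a)),s)
```

```text
shift mm [115.1 -41.4 -44.1] turn deg [-3.100e-01 -1.988e+01 -1.000e-02]
shift mm [115.1 -41.4 -44.1] turn deg [ -0.31 -39.88   0.04]
shift mm [115.1 -41.4 -44.1] turn deg [ -0.31 -59.88   0.1 ]
shift mm [115.1 -41.4 -44.1] turn deg [ -0.29 -79.88   0.15]
shift mm [115.1 -41.4 -44.1] turn deg [ -0.28 -92.88   0.19]
```

arm_command([
  [[0.01, -0.03, -0.004], [0, -8, 0]],
  [[0.035, -0.0415, -0.014], [0, -16, 0]],
  [[0.065, -0.0415, -0.026], [0, -24, 0]],
  [[0.095, -0.0415, -0.036], [0, -32, 0]],
  [[0.115, -0.0415, -0.044], [0, -40, 0]],
], fingers=-1)

```text
clock: 7.95
position: [0.4243, -0.122, 0.1965]
ee_rot: [-1.36, 0.943, -0.939]
force: [0.6, -0.3, -0.1]
width: 0.392
```

arm_command([
  [[0, 0, 0], [0, -8, 0]],
  [[0, 0, 0], [0, -16, 0]],
  [[0, 0, 0], [0, -24, 0]],
  [[0, 0, 0], [0, -32, 0]],
  [[0, 0, 0], [0, -40, 0]],
])

```text
clock: 8.45
position: [0.4257, -0.1203, 0.1966]
ee_rot: [-1.533, 0.403, -0.399]
force: [-0.4, -0.1, 0.0]
width: 0.822
```

Run:
```python
from go import *
s=observe();print(s["joints"].round(2),s["clock"],s["position"],s["width"])
rel([.428,-.12,.2],Rt(C[2]+.055+np.pi/2),s)
```

```text
[ 0.81  0.3  -0.78  2.02  0.26  0.93  0.94] 8.45 [ 0.42569995 -0.12028096  0.1965516 ] 0.8219493247636926
shift mm [ 1.9 -3.5  1.4] turn deg [  0.02 -12.7   -0.13]
```

arm_command([
  [[0.001, 0, 0], [0, -8, 0]],
  [[0.002, 0, 0], [0, -12.5, 0]],
  [[0.002, 0, 0], [0, -12.5, 0]],
])

```text
clock: 8.75
position: [0.4276, -0.1214, 0.1966]
ee_rot: [-1.557, 0.236, -0.232]
force: [-0.6, 0.6, 0.9]
width: 0.998
```

Run:
```python
from go import *
s=observe();print(s["joints"].round(2),s["clock"],s["position"],s["width"])
rel([.428,-.12,.2],Rt(C[2]+.055+np.pi/2),s)
im=get_image("wrist");save(im,"w7"); ti=get_image("top");save(ti,"t7")
for t in ["key"]:
    r=place_of(im,t)[:1];print(r); 
    if r: print(atz(im,[r[0]["point"]],.04,s))
print(proj(im,[[.428,-.12,.105]],s))
```

```text
[ 0.84  0.31 -0.83  2.01  0.29  0.94  1.14] 8.75 [ 0.42757807 -0.12135123  0.19659365] 0.9981821884877993
shift mm [-0.  -3.4  1.4] turn deg [-0.02 -0.47 -0.13]
[{'point': [279.3, 203.5], 'confidence': 0.78}]
[[ 0.42946016 -0.12267341  0.04      ]]
[[282.19221066 223.51068026]]
```

View pics/w7.png

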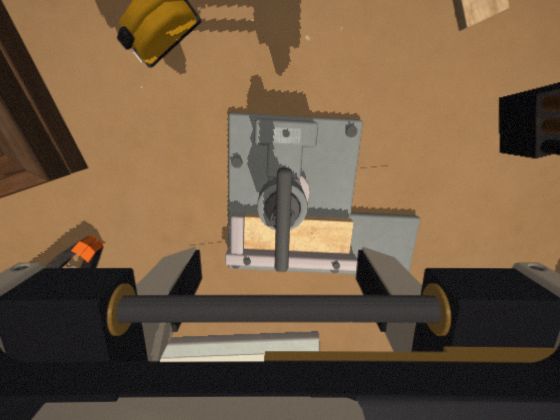

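View pics/t7.png

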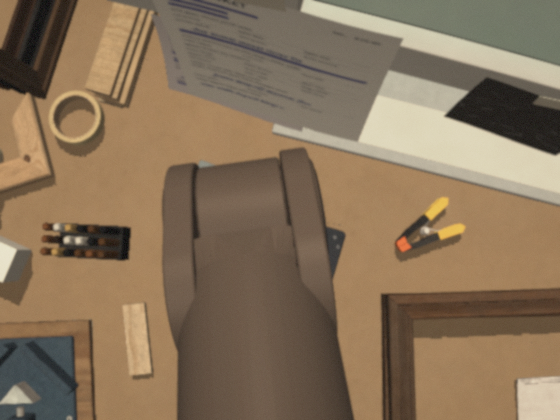

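Run:
```python
from go import *
s=observe();im=get_image("wrist")
c=np.asarray(im["color"])[150:285,200:380];save({"color":cv2.resize(c,(800,600))},"w8z")
```

View pics/w8z.png

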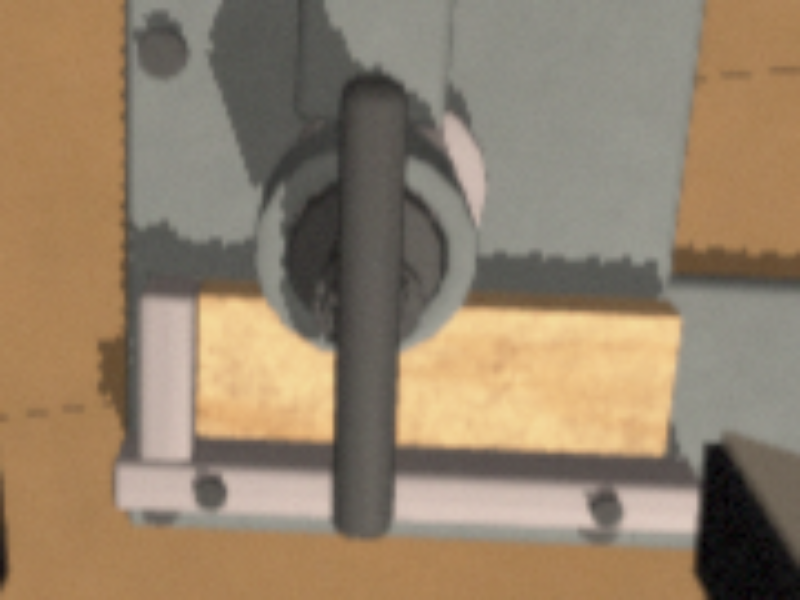

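Run:
```python
from go import *
s=observe();im=get_image("wrist")
E=atz(im,np.array([(375,80),(363,537)])/4.4444+[200,150],.099,s)
print(E,E.mean(0),np.linalg.norm(E[0]-E[1]),np.arctan2(*(E[1]-E[0])[[1,0]]))
a=np.arctan2(*(E[1]-E[0])[[1,0]])
rel(np.r_[E.mean(0)[:2],.1],Rt(a+np.pi/2),s)
```

```text
[[ 0.38707758 -0.10546004  0.099     ]
 [ 0.47295724 -0.13413838  0.099     ]] [ 0.43001741 -0.11979921  0.099     ] 0.09054149520903051 -0.32229314303091855
shift mm [ 1.6 97.3  2.1] turn deg [ 0.    1.21 -0.05]
```

arm_command([
  [[0.0015, 0.02, 0.002], [0, 1.2, 0]],
  [[0.0015, 0.045, 0.002], [0, 1.2, 0]],
  [[0.0015, 0.07, 0.002], [0, 1.2, 0]],
  [[0.0015, 0.087, 0.002], [0, 1.2, 0]],
  [[0.0015, 0.093, 0.002], [0, 1.2, 0]],
])

```text
clock: 9.5
position: [0.4293, -0.1198, 0.1033]
ee_rot: [-1.556, 0.254, -0.25]
force: [0.0, -0.6, 1.0]
width: 1.001
```

arm_command([
  [[0, 0, 0], [0, 0, 0]],
  [[0, 0, 0], [0, 0, 0]],
  [[0, 0, 0], [0, 0, 0]],
  [[0, 0, 0], [0, 0, 0]],
  [[0, 0, 0], [0, 0, 0]],
], fingers=1, squeeze=10)

```text
clock: 10.0
position: [0.4305, -0.1202, 0.1052]
ee_rot: [-1.556, 0.251, -0.252]
force: [-0.1, 0.2, 0.0]
width: 0.615
```

Run:
```python
from go import *
s=observe();print(s["joints"].round(2),s["clock"],s["position"],s["width"]*92,s["force"],s["ft_torque"])
rel([.430,-.1198,.104],Rt(-.322+np.pi/2),s)
```

```text
[ 0.73  0.45 -0.73  2.11  0.45  0.74  0.96] 10.0 [ 0.43049893 -0.12020808  0.10519331] 56.62134620930961 [-0.10458788  0.1557048   0.00901546] [ 0.03722493 -0.1558022   0.04381839]
shift mm [-0.6  1.2  0.2] turn deg [0.01 0.08 0.05]
```

arm_command([
  [[0, 0.001, 0], [0, 0, 0]],
  [[0, 0.001, 0], [0, 0, 0]],
  [[0, 0.001, 0], [0, 0, 0]],
  [[0, 0.001, 0], [0, 0, 0]],
  [[0, 0.001, 0], [0, 0, 0]],
])

```text
clock: 10.5
position: [0.4303, -0.12, 0.1037]
ee_rot: [-1.556, 0.251, -0.251]
force: [0.1, 0.7, -0.6]
width: 0.23
```

arm_command([
  [[0, 0, 0], [0, 0, 0]],
  [[0, 0, 0], [0, 0, 0]],
  [[0, 0, 0], [0, 0, 0]],
])

```text
clock: 10.8
position: [0.4303, -0.12, 0.1037]
ee_rot: [-1.556, 0.251, -0.251]
force: [-0.4, 0.9, -0.1]
width: 0.226
```

```bash
cat > st.py <<'E'
from go import *
s=observe();p,Rm=pose(s);a=np.arctan2(Rm[1,2],Rm[0,2])
print("t",s["clock"],"j",s["joints"].round(2),"p",s["position"].round(4),"w",round(s["width"]*92,1),"F",s["force"].round(1),"M",s["ft_torque"].round(3),"ang",round(a,4),"rot cw from start",round(-.322+np.pi/2-a,4), "tilt",np.round(Rm[2],4))
E
python3 st.py
```

```text
t 10.8 j [ 0.73  0.45 -0.73  2.11  0.45  0.73  0.95] p [ 0.4303 -0.12    0.1037] w 20.8 F [-0.4  0.9 -0.1] M [ 0.167 -0.181  0.001] ang 1.2506 rot cw from start -0.0018 tilt [-0.e+00 -1.e+00  1.e-04]
```

Run:
```python
from go import *
im=get_image("side");save({"color":cv2.resize(np.asarray(im["color"])[130:295,220:440],(800,600))},"s9z")
im=get_image("wrist");save(im,"w9")
```

```text
(no output)
```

View pics/s9z.png

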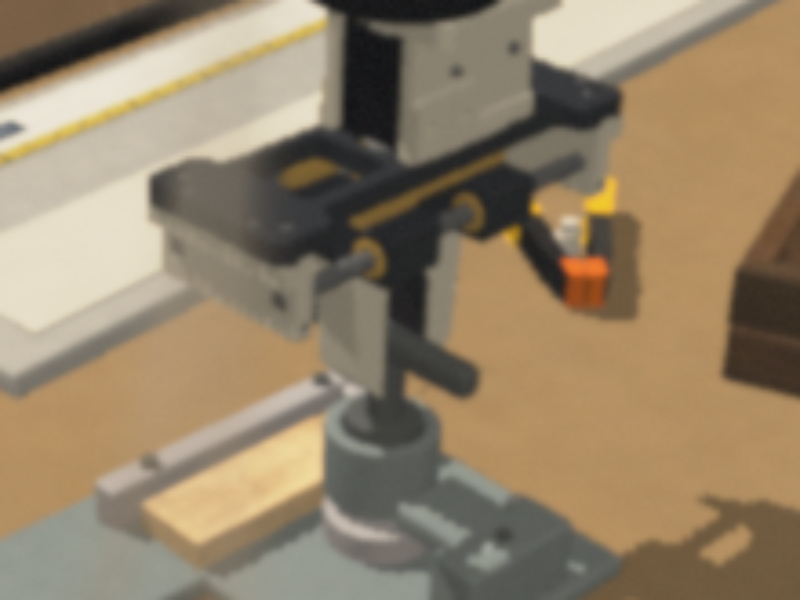

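View pics/w9.png

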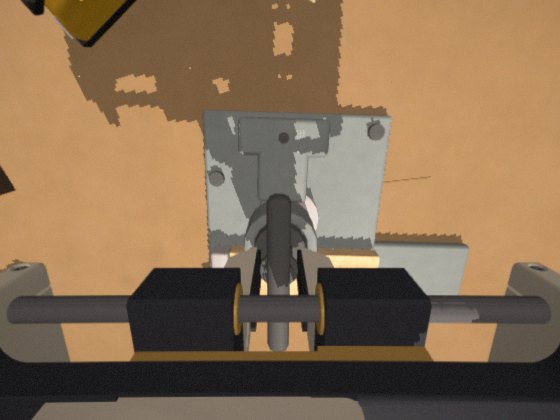

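arm_command([
  [[0, 0, 0], [0, 0, 0]],
  [[0, 0, 0], [0, 0, 0]],
], squeeze=30)

```text
clock: 11.1
position: [0.4303, -0.12, 0.1037]
ee_rot: [-1.556, 0.251, -0.251]
force: [-0.5, 0.2, -0.2]
width: 0.215
```

```bash
python3 st.py
python3 - <<'E'
import cv2
i=cv2.imread("pics/w9.png")[180:360,160:400];cv2.imwrite("pics/w9z.png",cv2.resize(i,(800,600)))
E
```

```text
t 11.1 j [ 0.73  0.45 -0.73  2.11  0.45  0.73  0.95] p [ 0.4303 -0.12    0.1037] w 19.8 F [-0.5  0.2 -0.2] M [ 0.224 -0.18  -0.024] ang 1.2506 rot cw from start -0.0018 tilt [ 1.e-04 -1.e+00 -0.e+00]
```

View pics/w9z.png

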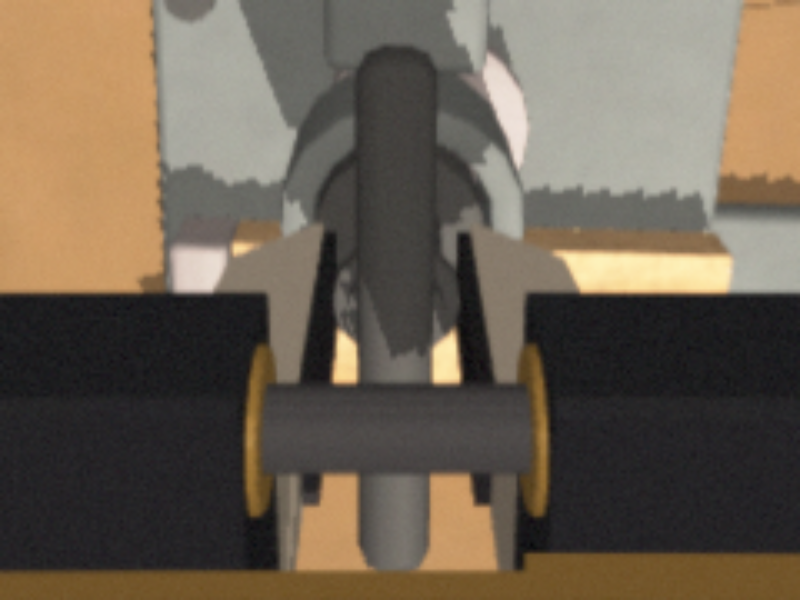

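arm_command([
  [[0, 0, 0], [0, 0, 0]],
  [[0, -0.003, 0], [0, 0, 0]],
  [[0, -0.01, 0], [0, 0, 0]],
  [[0, -0.011, 0], [0, 0, 0]],
  [[0, -0.011, 0], [0, 0, 0]],
], fingers=0.3, squeeze=20)

```text
clock: 11.6
position: [0.4305, -0.1202, 0.1152]
ee_rot: [-1.556, 0.251, -0.252]
force: [0.3, -0.4, -0.0]
width: 0.349
```

arm_command([
  [[0, 0, 0], [0, 0, 0]],
  [[0, 0, 0], [0, 0, 0]],
  [[0, 0, 0], [0, 0, 0]],
  [[0, 0, 0], [0, 0, 0]],
  [[0, 0, 0], [0, 0, 0]],
], fingers=1)

```text
clock: 12.1
position: [0.4303, -0.1199, 0.1147]
ee_rot: [-1.556, 0.251, -0.251]
force: [0.1, 0.7, 0.2]
width: 0.154
```

```bash
python3 st.py
```

```text
t 12.1 j [ 0.74  0.43 -0.75  2.1   0.43  0.76  0.97] p [ 0.4303 -0.1199  0.1147] w 14.1 F [0.1 0.7 0.2] M [ 0.25  -0.217  0.004] ang 1.2507 rot cw from start -0.002 tilt [-0.e+00 -1.e+00  2.e-04]
```

arm_command([
  [[0, 0, 0], [0, 0, 0]],
  [[0, 0, 0], [0, 0, 0]],
], squeeze=55)

```text
clock: 12.3
position: [0.4303, -0.12, 0.1147]
ee_rot: [-1.556, 0.251, -0.251]
force: [0.9, 2.1, 0.3]
width: 0.133
```

```bash
python3 st.py;  python3 - <<'E'
from go import *
im=get_image("wrist");save({"color":cv2.resize(np.asarray(im["color"])[180:360,160:400],(800,600))},"w10z")
E
```

```text
t 12.3 j [ 0.74  0.43 -0.75  2.1   0.43  0.76  0.97] p [ 0.4303 -0.12    0.1147] w 12.2 F [0.9 2.1 0.3] M [ 0.276 -0.223 -0.052] ang 1.2507 rot cw from start -0.0019 tilt [ 0.e+00 -1.e+00  1.e-04]
```

View pics/w10z.png

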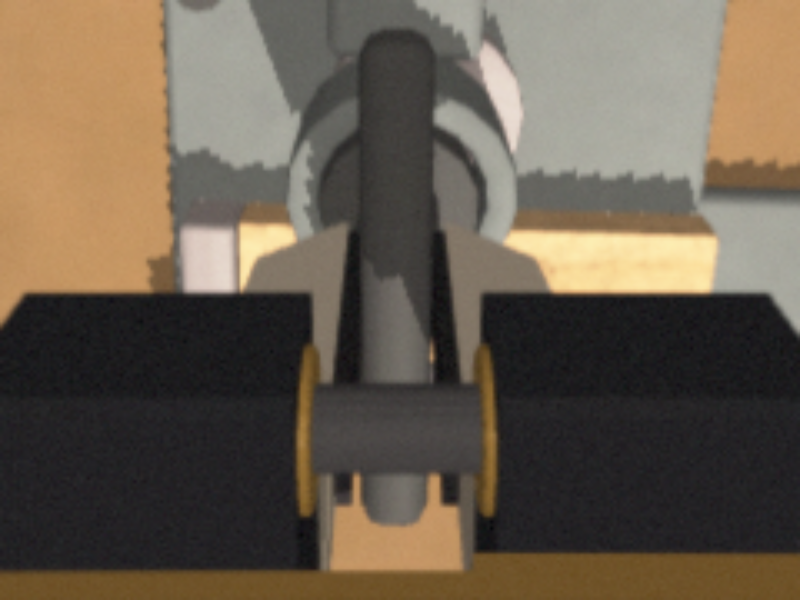

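arm_command([
  [[0, 0.002, 0], [0, 0, 0]],
  [[0, 0.004, 0], [0, 0, 0]],
  [[0, 0.004, 0], [0, 0, 0]],
])

```text
clock: 12.65
position: [0.433, -0.1198, 0.1138]
ee_rot: [-1.558, 0.247, -0.255]
force: [-7.6, 2.4, 45.7]
width: 0.133
```

```bash
python3 st.py
```

```text
t 12.65 j [ 0.73  0.43 -0.74  2.1   0.43  0.75  0.97] p [ 0.433  -0.1198  0.1138] w 12.2 F [-7.6  2.4 45.7] M [0.614 1.848 0.027] ang 1.2511 rot cw from start -0.0023 tilt [ 5.6e-03 -1.0e+00 -7.0e-04]
```

arm_command([
  [[0, -0.0025, 0], [0, 0, 0]],
  [[0, -0.0025, 0], [0, 0, 0]],
])

```text
clock: 12.85
position: [0.4312, -0.12, 0.1143]
ee_rot: [-1.557, 0.249, -0.253]
force: [-1.5, 1.7, 16.2]
width: 0.135
```

```bash
python3 st.py
```

```text
t 12.85 j [ 0.74  0.43 -0.75  2.1   0.43  0.76  0.97] p [ 0.4312 -0.12    0.1143] w 12.4 F [-1.5  1.7 16.2] M [ 0.31   0.312 -0.063] ang 1.2507 rot cw from start -0.0019 tilt [ 2.3e-03 -1.0e+00 -1.0e-04]
```

arm_command([
  [[0, 0, 0], [0, 3, 0]],
  [[0, 0, 0], [0, 6, 0]],
  [[0, 0, 0], [0, 9, 0]],
  [[0, 0, 0], [0, 12, 0]],
  [[0, 0, 0], [0, 15, 0]],
])

```text
clock: 13.35
position: [0.4314, -0.12, 0.1142]
ee_rot: [-1.522, 0.455, -0.459]
force: [-1.4, 1.2, 14.5]
width: 0.136
```

```bash
python3 st.py
```

```text
t 13.35 j [ 0.69  0.42 -0.68  2.11  0.39  0.74  0.75] p [ 0.4314 -0.12    0.1142] w 12.5 F [-1.4  1.2 14.5] M [0.289 0.224 0.122] ang 0.987 rot cw from start 0.2618 tilt [ 2.3e-03 -1.0e+00  6.0e-04]
```

arm_command([
  [[0, 0, 0], [0, 3, 0]],
  [[0, 0, 0], [0, 6, 0]],
  [[0, 0, 0], [0, 8, 0]],
])

```text
clock: 13.65
position: [0.4313, -0.12, 0.1141]
ee_rot: [-1.496, 0.564, -0.568]
force: [-1.6, 0.6, 13.9]
width: 0.128
```

```bash
python3 st.py
```

```text
t 13.65 j [ 0.66  0.41 -0.64  2.11  0.36  0.73  0.63] p [ 0.4313 -0.12    0.1141] w 11.8 F [-1.6  0.6 13.9] M [0.289 0.225 0.104] ang 0.8475 rot cw from start 0.4013 tilt [ 2.1e-03 -1.0e+00  8.0e-04]
```

arm_command([
  [[0, 0, 0], [0, 3, 0]],
  [[0, 0, 0], [0, 6, 0]],
  [[0, 0, 0], [0, 8, 0]],
])

```text
clock: 13.95
position: [0.4311, -0.1199, 0.114]
ee_rot: [-1.463, 0.672, -0.675]
force: [-1.2, 1.7, 11.7]
width: 0.135
```

arm_command([
  [[0, 0, 0], [0, 3, 0]],
  [[0, 0, 0], [0, 6, 0]],
  [[0, 0, 0], [0, 8, 0]],
])

```text
clock: 14.25
position: [0.4305, -0.1201, 0.1134]
ee_rot: [-1.426, 0.781, -0.782]
force: [0.3, 1.7, 0.5]
width: 0.132
```

```bash
python3 st.py
```

```text
t 14.25 j [ 0.61  0.39 -0.57  2.11  0.32  0.72  0.4 ] p [ 0.4305 -0.1201  0.1134] w 12.1 F [0.3 1.7 0.5] M [ 0.076 -0.284 -0.031] ang 0.5679 rot cw from start 0.6809 tilt [ 6.e-04 -1.e+00  3.e-04]
```

arm_command([
  [[0, 0.003, 0], [0, 0, 0]],
  [[0, 0.005, 0], [0, 0, 0]],
])

```text
clock: 14.45
position: [0.4304, -0.1201, 0.108]
ee_rot: [-1.427, 0.779, -0.78]
force: [0.9, -0.2, 2.1]
width: 0.129
```

```bash
python3 st.py
```

```text
t 14.45 j [ 0.6   0.4  -0.57  2.12  0.33  0.71  0.39] p [ 0.4304 -0.1201  0.108 ] w 11.9 F [ 0.9 -0.2  2.1] M [ 0.019 -0.265 -0.035] ang 0.5708 rot cw from start 0.6779 tilt [ 3.e-04 -1.e+00  2.e-04]
```

arm_command([
  [[0, 0.003, 0], [0, 0, 0]],
  [[0, 0.005, 0], [0, 0, 0]],
  [[0, 0.0055, 0], [0, 0, 0]],
])

```text
clock: 14.75
position: [0.4304, -0.1201, 0.1025]
ee_rot: [-1.426, 0.78, -0.78]
force: [0.5, 0.0, 7.5]
width: 0.132
```

```bash
python3 st.py
```

```text
t 14.75 j [ 0.6   0.41 -0.56  2.12  0.34  0.69  0.38] p [ 0.4304 -0.1201  0.1025] w 12.1 F [0.5 0.  7.5] M [ 0.067 -0.157 -0.038] ang 0.5702 rot cw from start 0.6786 tilt [-0. -1.  0.]
```

arm_command([
  [[0, 0.0006, 0], [0, 0, 0]],
  [[0, 0.0006, 0], [0, 4, 0]],
  [[0, 0.0006, 0], [0, 8, 0]],
  [[0, 0.0006, 0], [0, 12, 0]],
])

```text
clock: 15.15
position: [0.4305, -0.1201, 0.1024]
ee_rot: [-1.357, 0.941, -0.942]
force: [-0.9, 0.5, 8.7]
width: 0.13
```

```bash
python3 st.py
```

```text
t 15.15 j [ 0.56  0.4  -0.51  2.13  0.3   0.68  0.2 ] p [ 0.4305 -0.1201  0.1024] w 12.0 F [-0.9  0.5  8.7] M [0.072 0.019 0.142] ang 0.358 rot cw from start 0.8908 tilt [ 4.e-04 -1.e+00  4.e-04]
```

arm_command([
  [[0, 0, 0], [0, 4, 0]],
  [[0, 0, 0], [0, 8, 0]],
  [[0, 0, 0], [0, 12, 0]],
  [[0, 0, 0], [0, 16, 0]],
  [[0, 0, 0], [0, 20, 0]],
])

```text
clock: 15.65
position: [0.43, -0.1202, 0.1023]
ee_rot: [-1.214, 1.203, -1.203]
force: [-2.1, -0.1, 9.8]
width: 0.132
```

```bash
python3 st.py
```

```text
t 15.65 j [ 0.49  0.38 -0.42  2.13  0.25  0.67 -0.09] p [ 0.43   -0.1202  0.1023] w 12.2 F [-2.1 -0.1  9.8] M [-0.112  0.406  0.178] ang 0.0089 rot cw from start 1.2399 tilt [ 5.e-04 -1.e+00 -4.e-04]
```

arm_command([
  [[0, 0, 0], [0, 4, 0]],
  [[0, 0, 0], [0, 8, 0]],
  [[0, 0, 0], [0, 12, 0]],
  [[0, 0, 0], [0, 16, 0]],
])

```text
clock: 16.05
position: [0.4297, -0.1202, 0.1023]
ee_rot: [-1.07, 1.406, -1.406]
force: [-3.8, 0.1, 10.7]
width: 0.134
```

```bash
python3 st.py
python3 - <<'E'
from go import *
im=get_image("side");save({"color":cv2.resize(np.asarray(im["color"])[150:315,210:430],(800,600))},"s11z")
E
```

```text
t 16.05 j [ 0.43  0.37 -0.35  2.14  0.21  0.66 -0.33] p [ 0.4297 -0.1202  0.1023] w 12.3 F [-3.8  0.1 10.7] M [0.018 0.732 0.233] ang -0.2704 rot cw from start 1.5192 tilt [ 7.e-04 -1.e+00 -8.e-04]
```

View pics/s11z.png

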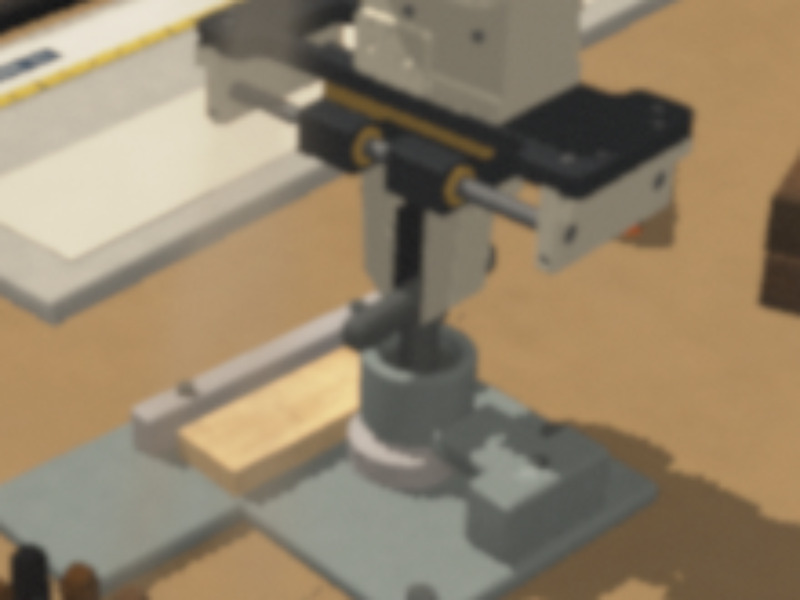

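arm_command([
  [[0, 0, 0], [0, 3, 0]],
  [[0, 0, 0], [0, 6, 0]],
  [[0, 0, 0], [0, 9, 0]],
  [[0, 0, 0], [0, 12, 0]],
])

```text
clock: 16.5
position: [0.4295, -0.1201, 0.1023]
ee_rot: [-0.945, 1.553, -1.553]
force: [-4.7, 0.1, 12.1]
width: 0.132
```

```bash
python3 st.py
```

```text
t 16.5 j [ 0.39  0.37 -0.29  2.14  0.17  0.65 -0.5 ] p [ 0.4295 -0.1201  0.1023] w 12.1 F [-4.7  0.1 12.1] M [-0.031  0.88   0.176] ang -0.4791 rot cw from start 1.7279 tilt [ 0.001  -1.     -0.0011]
```

arm_command([
  [[0, 0, -0.0005], [0, 3, 0]],
  [[0, 0, -0.0005], [0, 6, 0]],
  [[0, 0, -0.0005], [0, 9, 0]],
  [[0, 0, -0.0005], [0, 12, 0]],
])

```text
clock: 16.9
position: [0.4291, -0.1198, 0.1023]
ee_rot: [-0.802, 1.696, -1.696]
force: [-3.5, 0.3, 11.6]
width: 0.135
```

```bash
python3 st.py
```

```text
t 16.9 j [ 0.35  0.36 -0.24  2.15  0.14  0.65 -0.68] p [ 0.4291 -0.1198  0.1023] w 12.4 F [-3.5  0.3 11.6] M [0.117 0.824 0.116] ang -0.6884 rot cw from start 1.9372 tilt [ 1.e-03 -1.e+00 -8.e-04]
```

arm_command([
  [[0, 0, -0.0003], [0, 3, 0]],
  [[0, 0, -0.0003], [0, 6, 0]],
  [[0, 0, -0.0003], [0, 8, 0]],
])

```text
clock: 17.2
position: [0.4289, -0.1196, 0.1023]
ee_rot: [-0.698, 1.788, -1.788]
force: [-3.4, 1.0, 12.1]
width: 0.131
```

```bash
python3 st.py
```

```text
t 17.2 j [ 0.32  0.36 -0.21  2.15  0.12  0.64 -0.8 ] p [ 0.4289 -0.1196  0.1023] w 12.1 F [-3.4  1.  12.1] M [0.186 0.716 0.154] ang -0.828 rot cw from start 2.0767 tilt [ 1.e-03 -1.e+00 -6.e-04]
```

arm_command([
  [[0, 0, 0], [0, 2, 0]],
  [[0, 0, 0], [0, 4, 0]],
  [[0, 0, 0], [0, 6, 0]],
  [[0, 0, 0], [0, 6, 0]],
])

```text
clock: 17.6
position: [0.4289, -0.1195, 0.1023]
ee_rot: [-0.615, 1.855, -1.855]
force: [-3.1, 0.4, 13.0]
width: 0.131
```

```bash
python3 st.py
```

```text
t 17.6 j [ 0.3   0.36 -0.18  2.15  0.1   0.64 -0.89] p [ 0.4289 -0.1195  0.1023] w 12.1 F [-3.1  0.4 13. ] M [0.21  0.764 0.11 ] ang -0.9319 rot cw from start 2.1807 tilt [ 1.e-03 -1.e+00 -6.e-04]
```

arm_command([
  [[0, 0, 0], [0, 2, 0]],
  [[0, 0, 0], [0, 4, 0]],
  [[0, 0, 0], [0, 6, 0]],
  [[0, 0, 0], [0, 6, 0]],
])

```text
clock: 18.0
position: [0.4289, -0.1194, 0.1023]
ee_rot: [-0.527, 1.921, -1.92]
force: [-3.0, 0.6, 11.9]
width: 0.136
```

```bash
python3 st.py
python3 - <<'E'
from go import *
im=get_image("side");save({"color":cv2.resize(np.asarray(im["color"])[150:315,210:430],(800,600))},"s12z")
im=get_image("wrist");save(im,"w12")
E
```

```text
t 18.0 j [ 0.27  0.36 -0.15  2.15  0.09  0.64 -0.98] p [ 0.4289 -0.1194  0.1023] w 12.5 F [-3.   0.6 11.9] M [0.37  0.818 0.109] ang -1.0364 rot cw from start 2.2852 tilt [ 1.1e-03 -1.0e+00 -7.0e-04]
```

View pics/s12z.png

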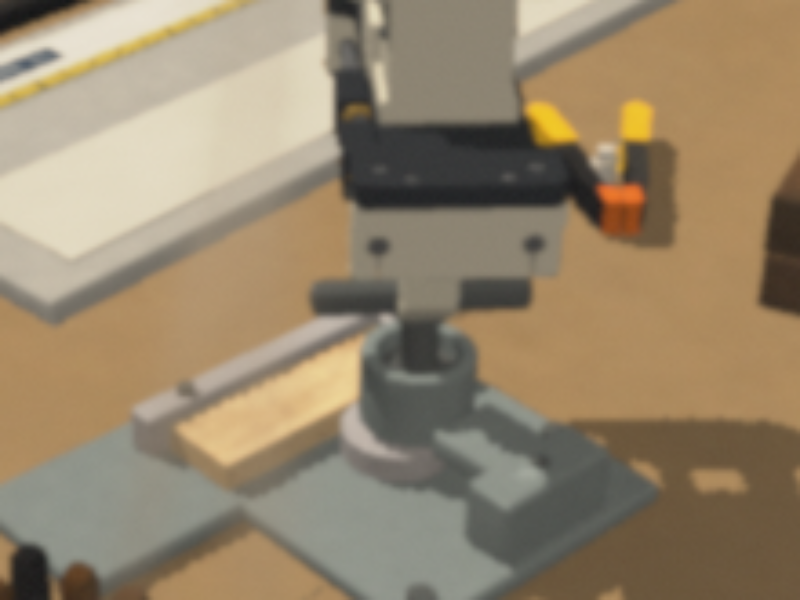

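View pics/w12.png

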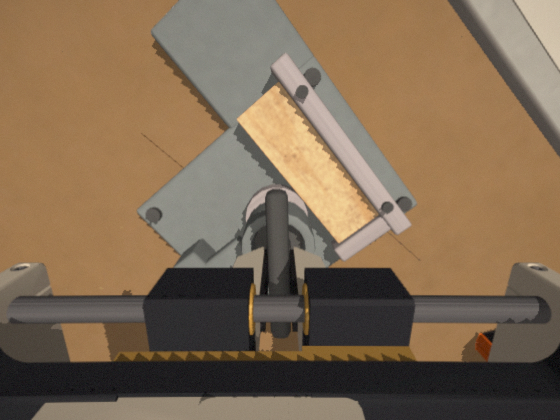

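arm_command([
  [[0, 0, 0], [0, 2, 0]],
  [[0, 0, 0], [0, 4, 0]],
  [[0, 0, 0], [0, 4, 0]],
])

```text
clock: 18.4
position: [0.4288, -0.1192, 0.1023]
ee_rot: [-0.466, 1.963, -1.963]
force: [-3.3, 1.2, 13.3]
width: 0.138
```

```bash
python3 st.py
```

```text
t 18.4 j [ 0.26  0.35 -0.13  2.15  0.08  0.64 -1.04] p [ 0.4288 -0.1192  0.1023] w 12.7 F [-3.3  1.2 13.3] M [0.461 0.866 0.399] ang -1.1055 rot cw from start 2.3543 tilt [ 1.2e-03 -1.0e+00 -7.0e-04]
```

arm_command([
  [[0, 0, 0], [0, 1, 0]],
  [[0, 0, 0], [0, 2, 0]],
  [[0, 0, 0], [0, 2, 0]],
], squeeze=60)

```text
clock: 18.7
position: [0.4288, -0.1192, 0.1023]
ee_rot: [-0.436, 1.984, -1.983]
force: [-3.8, 2.8, 13.9]
width: 0.139
```

```bash
python3 st.py
```

```text
t 18.7 j [ 0.25  0.35 -0.13  2.15  0.07  0.64 -1.06] p [ 0.4288 -0.1192  0.1023] w 12.8 F [-3.8  2.8 13.9] M [0.522 0.872 0.538] ang -1.1394 rot cw from start 2.3882 tilt [ 1.3e-03 -1.0e+00 -7.0e-04]
```

arm_command([
  [[0, 0, 0], [0, 1, 0]],
  [[0, 0, 0], [0, 2, 0]],
  [[0, 0, 0], [0, 2, 0]],
])

```text
clock: 19.0
position: [0.4288, -0.1191, 0.1023]
ee_rot: [-0.405, 2.004, -2.004]
force: [-3.9, 1.9, 13.7]
width: 0.137
```

```bash
python3 st.py
```

```text
t 19.0 j [ 0.25  0.35 -0.12  2.16  0.07  0.64 -1.09] p [ 0.4288 -0.1191  0.1023] w 12.6 F [-3.9  1.9 13.7] M [0.538 0.907 0.695] ang -1.1738 rot cw from start 2.4226 tilt [ 1.4e-03 -1.0e+00 -7.0e-04]
```

arm_command([
  [[0, 0, 0], [0, 1, 0]],
  [[0, 0, 0], [0, 2, 0]],
  [[0, 0, 0], [0, 2, 0]],
])

```text
clock: 19.3
position: [0.4288, -0.1191, 0.1024]
ee_rot: [-0.372, 2.025, -2.024]
force: [-3.8, 3.2, 13.7]
width: 0.143
```

```bash
python3 st.py
python3 - <<'E'
from go import *
im=get_image("wrist");save({"color":cv2.resize(np.asarray(im["color"])[30:300,130:490],(800,600))},"w13z")
E
```

```text
t 19.3 j [ 0.24  0.35 -0.11  2.16  0.06  0.64 -1.12] p [ 0.4288 -0.1191  0.1024] w 13.1 F [-3.8  3.2 13.7] M [0.607 0.925 0.834] ang -1.2084 rot cw from start 2.4572 tilt [ 1.4e-03 -1.0e+00 -6.0e-04]
```

View pics/w13z.png

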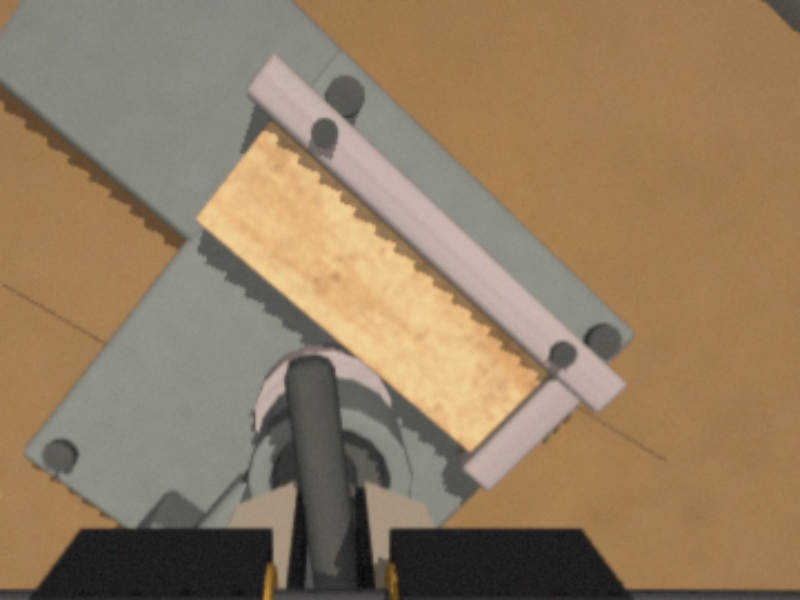

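arm_command([
  [[0, 0, 0], [0, -2, 0]],
  [[0, 0, 0], [0, -4, 0]],
  [[0, 0, 0], [0, -5, 0]],
  [[0, 0, 0], [0, -5, 0]],
])

```text
clock: 19.75
position: [0.4288, -0.1192, 0.1023]
ee_rot: [-0.452, 1.973, -1.972]
force: [-3.5, 2.4, 12.9]
width: 0.133
```

```bash
python3 st.py
```

```text
t 19.75 j [ 0.26  0.35 -0.13  2.15  0.08  0.64 -1.05] p [ 0.4288 -0.1192  0.1023] w 12.2 F [-3.5  2.4 12.9] M [0.564 0.952 0.27 ] ang -1.1213 rot cw from start 2.3701 tilt [ 1.2e-03 -1.0e+00 -9.0e-04]
```

arm_command([
  [[0, 0, 0], [0, 0, 0]],
  [[0, 0, 0], [0, 0, 0]],
  [[0, 0, 0], [0, 0, 0]],
  [[0, 0, 0], [0, 0, 0]],
  [[0, 0, 0], [0, 0, 0]],
], fingers=-1)

```text
clock: 20.25
position: [0.429, -0.1195, 0.1018]
ee_rot: [-0.451, 1.974, -1.973]
force: [0.3, 0.1, 0.3]
width: 0.518
```

```bash
python3 st.py
python3 - <<'E'
from go import *
im=get_image("wrist");save({"color":cv2.resize(np.asarray(im["color"])[30:300,130:490],(800,600))},"w14z")
E
```

```text
t 20.25 j [ 0.26  0.35 -0.13  2.15  0.08  0.64 -1.05] p [ 0.429  -0.1195  0.1018] w 47.6 F [0.3 0.1 0.3] M [ 0.014 -0.028 -0.017] ang -1.123 rot cw from start 2.3718 tilt [ 1.e-03 -1.e+00 -7.e-04]
```

View pics/w14z.png

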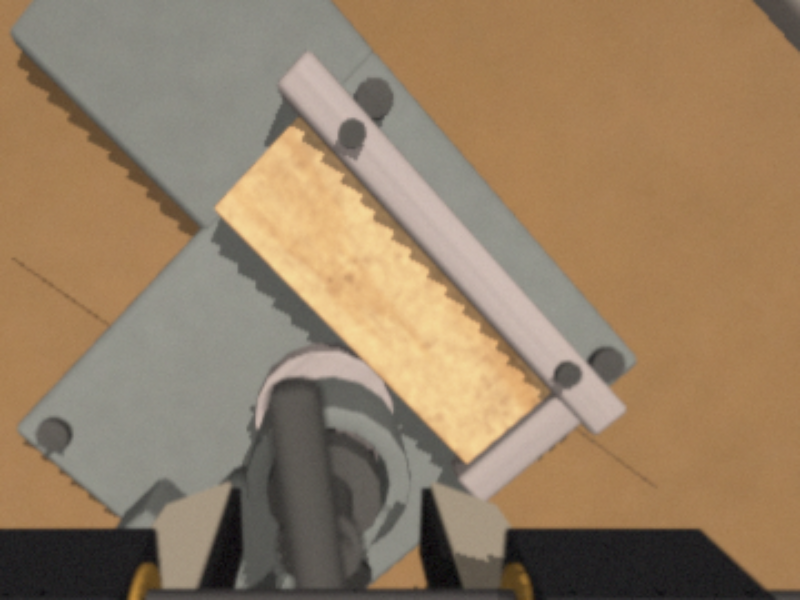

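arm_command([
  [[0, 0, 0], [0, 0, 0]],
  [[0, 0, 0], [0, 0, 0]],
  [[0, 0, 0], [0, 0, 0]],
  [[0, -0.01, 0], [0, 0, 0]],
  [[0, -0.03, 0], [0, 0, 0]],
])

```text
clock: 20.8
position: [0.4286, -0.1194, 0.132]
ee_rot: [-0.452, 1.975, -1.973]
force: [0.2, -0.6, -0.2]
width: 0.984
```

arm_command([
  [[0, -0.03, 0], [0, 0, 0]],
  [[0, -0.07, 0], [0, 0, 0]],
  [[0, -0.1, 0], [0, 0, 0]],
  [[0.03, -0.1, -0.03], [0, 0, 0]],
  [[0.06, -0.1, -0.06], [0, 0, 0]],
])

```text
clock: 21.3
position: [0.3496, -0.0913, 0.2335]
ee_rot: [-0.446, 1.971, -1.973]
force: [-0.1, 0.7, 1.3]
width: 0.996
```

```bash
python3 st.py
```

```text
t 21.3 j [ 0.27  0.02 -0.17  2.16  0.01  0.95 -1.02] p [ 0.3496 -0.0913  0.2335] w 91.7 F [-0.1  0.7  1.3] M [-0.011  0.04   0.033] ang -1.1234 rot cw from start 2.3722 tilt [-0.0023 -1.      0.0015]
```

arm_command([
  [[0, -0.01, 0.04], [0, 0, 0]],
  [[0, -0.01, 0.08], [0, 0, 0]],
  [[0, -0.01, 0.12], [0, 0, 0]],
  [[0, -0.01, 0.16], [0, 0, 0]],
  [[0, -0.01, 0.2], [0, 0, 0]],
])

```text
clock: 21.8
position: [0.4365, -0.2732, 0.243]
ee_rot: [-0.449, 1.972, -1.973]
force: [1.2, 1.2, 0.6]
width: 0.998
```

```bash
python3 st.py
python3 - <<'E'
from go import *
im=get_image("top");save({"color":cv2.resize(np.asarray(im["color"])[120:270,160:360],(800,600))},"t15z")
im=get_image("side");save({"color":cv2.resize(np.asarray(im["color"])[180:345,200:420],(800,600))},"s15z")
E
```

```text
t 21.8 j [ 0.46  0.26 -0.01  1.85  0.    1.03 -0.67] p [ 0.4365 -0.2732  0.243 ] w 91.8 F [1.2 1.2 0.6] M [-0.039 -0.033 -0.016] ang -1.1228 rot cw from start 2.3716 tilt [-6.e-04 -1.e+00  6.e-04]
```

View pics/t15z.png

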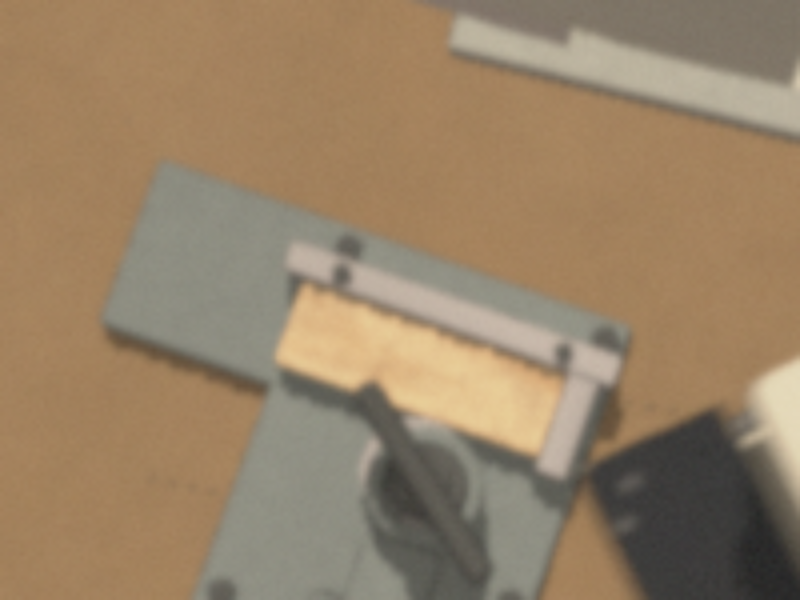

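View pics/s15z.png

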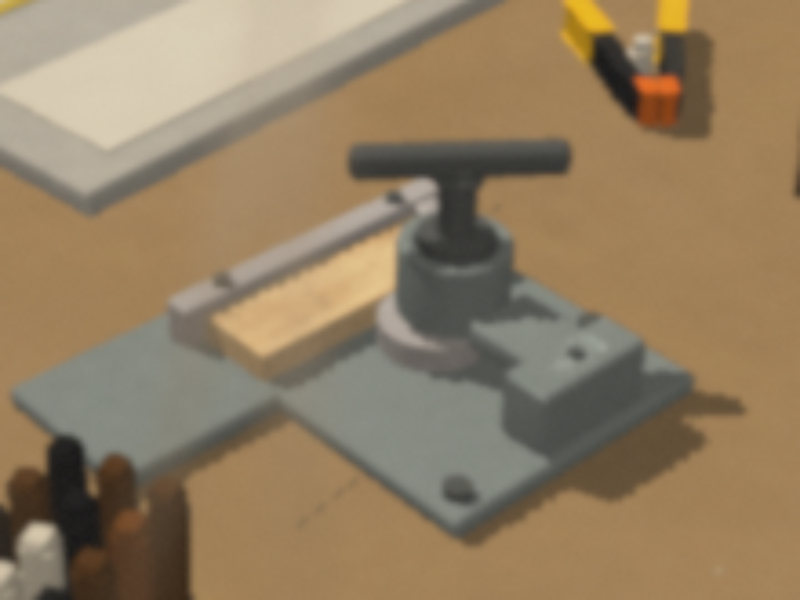

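Run:
```python
from go import *
im=get_image("top"); im0=cv2.cvtColor(cv2.imread("pics/top0.png"),cv2.COLOR_BGR2RGB)
# profile along clamp x at several clamp y (z=.024 plane), average
Ct=np.array([.4393,-.1034,-.3448])
from scipy.ndimage import map_coordinates
xs=np.arange(5,95,1.5)
for nm,I,ys in (("now",np.asarray(im["color"]),(45,20,-10,-30,-50)),("start",im0,(65,))):
  for y in ys:
    acc=0
    for yy in np.arange(y-6,y+7,2):
        P=cw(np.c_[xs,np.full(len(xs),yy),np.full(len(xs),24.)]/1000,Ct)
        uv=proj(im,P); acc=acc+np.array([map_coordinates(I[:,:,c].astype(float),[uv[:,1],uv[:,0]],order=1) for c in range(3)])
    acc/=7
    print(nm,y,"R-B:",*[f"{x:.0f}:{int(v)}/{int(b)}" for x,v,b in zip(xs,acc[0]-acc[2],acc[0]) if 10<x<80])
c=np.asarray(im["color"])[175:250,215:315];save({"color":cv2.resize(c,(800,600),interpolation=cv2.INTER_CUBIC)},"t16z")
```

```text
now 45 R-B: 11:11/132 12:10/116 14:8/104 16:7/96 17:6/94 18:9/95 20:20/110 22:42/144 23:67/187 24:79/217 26:81/227 28:82/228 29:85/227 30:86/225 32:87/225 34:87/226 35:86/227 36:85/228 38:85/227 40:86/226 41:87/224 42:87/223 44:88/222 46:87/222 47:87/222 48:87/223 50:87/222 52:86/221 53:85/220 54:84/218 56:80/208 58:70/185 59:54/158 60:38/141 62:26/139 64:22/145 65:20/144 66:19/139 68:19/141 70:21/150 71:22/161 72:23/166 74:22/159 76:18/140 77:14/122 78:11/114
now 20 R-B: 11:10/125 12:9/108 14:8/94 16:8/88 17:8/86 18:9/88 20:11/92 22:17/101 23:24/114 24:32/128 26:41/144 28:56/168 29:71/195 30:81/211 32:86/217 34:87/219 35:87/219 36:87/220 38:87/221 40:87/223 41:86/225 42:86/225 44:85/226 46:84/227 47:82/228 48:82/228 50:82/230 52:81/230 53:81/228 54:82/223 56:80/211 58:70/185 59:54/157 60:37/145 62:27/155 64:26/174 65:27/188 66:28/193 68:28/194 70:29/194 71:28/193 72:27/187 74:24/174 76:18/159 77:14/148 78:12/145
now -10 R-B: 11:10/102 12:11/116 14:11/131 16:14/145 17:17/157 18:22/168 20:29/177 22:44/188 23:66/205 24:79/220 26:81/228 28:81/230 29:81/231 30:81/230 32:82/230 34:82/229 
[... 1007 characters left out ...]
46:81/221 47:82/222 48:84/222 50:87/221 52:89/218 53:91/214 54:86/203 56:77/184 58:64/161 59:47/143 60:32/139 62:24/148 64:22/156 65:22/158 66:21/153 68:21/152 70:22/160 71:24/170 72:25/175 74:23/170 76:18/158 77:14/149 78:12/147
start 65 R-B: 11:25/85 12:17/83 14:13/85 16:23/102 17:44/136 18:65/175 20:78/202 22:82/213 23:82/215 24:83/212 26:85/210 28:85/207 29:84/205 30:83/203 32:83/201 34:83/201 35:84/204 36:85/207 38:85/211 40:84/213 41:83/213 42:82/214 44:82/214 46:82/215 47:82/214 48:82/214 50:83/214 52:82/213 53:79/207 54:67/187 56:48/155 58:26/122 59:15/106 60:14/111 62:18/132 64:22/153 65:23/165 66:24/169 68:25/170 70:25/170 71:25/170 72:24/166 74:21/155 76:17/142 77:13/132 78:10/128
```

View pics/t16z.png

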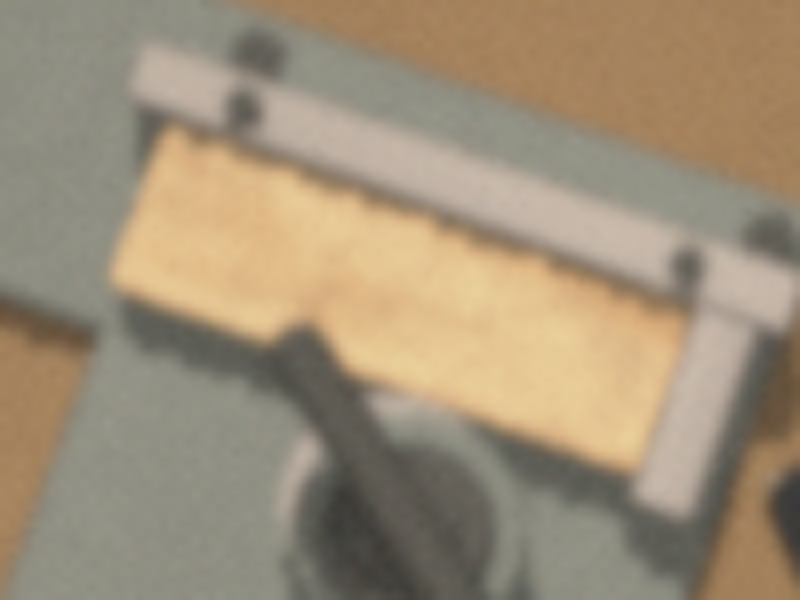

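Run:
```python
from go import *
im=get_image("top");Ct=np.array([.4393,-.1034,-.3448])
from scipy.ndimage import map_coordinates
ys=np.arange(-72,-40,1.5); I=np.asarray(im["color"]).astype(float)
acc=0
for x in range(30,54,3):
    uv=proj(im,cw(np.c_[np.full(len(ys),x),ys,np.full(len(ys),24.)]/1000,Ct)); acc=acc+np.array([map_coordinates(I[:,:,c],[uv[:,1],uv[:,0]],order=1) for c in (0,2)])/8
print(*[f"{y:.0f}:{int(a-b)}/{int(a)}" for y,a,b in zip(ys,*acc)])
s=observe();print(s["clock"],abs(s["dq"]).max()); print(sign_off())
```

```text
-72:17/132 -70:23/162 -69:26/182 -68:27/191 -66:27/193 -64:28/195 -63:28/197 -62:29/197 -60:34/193 -58:49/195 -57:71/211 -56:80/223 -54:82/226 -52:83/226 -51:83/225 -50:83/223 -48:83/223 -46:83/224 -45:83/225 -44:82/226 -42:82/227 -40:82/227
22.0 0.03288883828604945
the job is handed in; nothing more can be done
None
```

The strip is clamped against the fence with its end at the stop, the key is left standing in its collar, and I handed the job in at 22.0 s. I do not have the judge's verdict, because handing in reports none.

- **Strip:** I pushed it with closed fingers along the fence. The push force rose to about 9.5 N at the stop and a further push did not move it.
- **Key:**
  - My first grasp caught the hub under the handle bar, so I raised the gripper and took the bar itself.
  - Pressed down, the key dropped 12 mm into the head after about 0.68 rad clockwise.
  - Kept pressed at about 12 N, it turned to about 2.4 rad. The torque rose from about 0.1 to 0.83 N m, above the 0.4–0.6 N m needed for tight.
  - I eased the turn back a little while the torque was still positive, then let go.

**Last checks (top and side pictures, arm clear):**
- The strip lies parallel to the fence along its whole length. It has moved about 4.5 mm towards the fence, with no dark gap there or at the stop.
- The key is upright in its collar.
- The wrist force is near zero.

**What did not go as planned:**
- The first press on the key briefly reached 46 N at the wrist, taken through the fingers, because the arm was stiffer than I expected. I backed off at once to about 16 N.
- The fits of the clamp's position from the different cameras disagreed by up to about 6 mm, so I set the final moves from close-up views and contact forces.

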